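# Clear the bearing chute and lay out a pump kit

### The arm

A 7-joint arm with a two-finger parallel gripper is mounted at the origin on a cart in front of the work surface, level with it; the furniture and walls round the work are solid. World frame = base frame: x ahead of the robot, y to its left, z up, the work surface at z = 0. Lengths are in m, angles in rad, forces in N, time in s.
With the tool pointing down it reaches from about 0.4 to 0.85 m from the base axis. Payload 4.5 kg.
Tool frame: the origin (TCP) lies on the centre line of the jaws, within the pads' length; the fingertips stand 14 mm ahead of it and the grasp point (between the pads) lies 5 mm behind it (tcp_to_tips is the distance from the TCP to the fingertips, in m); z points along the fingers, y is the direction in which the jaws open and shut (so a half turn about z gives the same grasp; the last joint's range is limited). The gripper opens to 85 mm and grips with 20 to 120 N. Pads are 22 mm wide; open, the fingers measure 114 mm over their backs; the gripper's body (76 mm by 85 mm) begins 54 mm behind the grasp point. The pads swing forward as they close: fully open they stand 13 mm farther back than shut.
Start: joints at [-1.221, 0.689, -0.195, 1.565, 0.157, 0.902, -0.215], TCP at [0.194, 0.594, 0.245] pointing down, gripper open.
Joint ranges: [-3.01, 3.01], [-0.46, 2.08], [-1.47, 1.51], [0.13, 2.56], [-1, 4.14], [0.04, 2.09], [-2.66, 2.66]. Speed limits (rad/s): [2.57, 2.57, 3.14, 3.14, 3.14, 3.14, 3.14].

### API

Orientations are given as a unit quaternion [w, x, y, z].
In Python, from rig import * gives the robot as it stands.
- The arm moves only by the shell command python3 -m crank 'ROWS' [FORCE]. ROWS is JSON, a list that holds one entry, the list of rows, each a list of 5 numbers: the finger opening in mm, from 0 to 85.4, then the shift along the tool's x, y, z in mm, then the turn about the tool's z in degrees. A call has 1 to 12 rows; each row shifts and turns the commanded pose from where the row before left it, along the tool's axes as they then stand; what a row does not reach is not made up. A row lasts 1/10 s, in which the tool goes at most 50 mm and 8.59 degrees, less where a joint would pass 70% of its speed; a pose out of reach is approached as far as the arm can. A call is refused whole if a number of a shift passes 50 or a number of a turn 8.59, either way. A call with a gripper value outside its range is refused whole. The fingers move at their own pace and stop on an object; FORCE is the grip in N (left out, the last holds). Time passes only in rows, so rows that do not move let the fingers close. It gives the time, the measured TCP pose, the force and the opening at its end, in the units of the state.
- get_state(): the state, without advancing time (a new reading comes with each control period).
- camera(name): name is "scene" or "top" or "wrist"; returns the picture (480x640x3 uint8, red, green, blue); there is no depth.
- camera_params(name): a dict with "fx", "fy", "cx", "cy" (pixels), "R" (3x3) and "t" (3): a world point X has camera coordinates R X + t; the wrist camera has in their place "hand_eye" (4x4, takes a point from camera to tool coordinates, whose origin is the TCP and whose axes are the flange's). Camera axes: x right, y down, z forward; pixel columns grow to the right and rows downward; lengths in m; the calibration is good to about 2 mm. The wrist camera is an equidistant fisheye: a pixel r from the principal point sees the ray r / f radians off the axis. A picture is of the moment at which its call begins: read the wrist's pose just before it. camera_params takes no time and is no camera call.
- finish_job(): hands the job in, once; it reports no verdict.
The state is a dict: "time": time; "joint_positions": joint angles; "dq": joint speeds; "effort": joint torques, N m; "tool_pos": TCP position; "tcp_rot": TCP orientation; "force": force on the tool from outside, world axes, zero at the start; "wrist_torque": the same for the moment, N m; "width": finger opening in m.
Only numpy, scipy, OpenCV 4.12 (cv2) and the standard library are available. Lean on these libraries where they do the work, as an engineer would, in place of code of your own. Each camera call takes 0.05 s, during which the arm holds its last target.

### The job

Set out the parts for the next pump, each in the holder that fits it, in the holders left of the yellow crate. The bearing chute is jammed by a wrong, larger bearing stuck at its height gate: lift it out and stand it on edge in the longer cradle, so that the small bearings behind it roll down to the stop, then stand those two on edge in the two shorter cradles, one in each. Lay the pulley hub, flange down, flat on the floor of the round nest.

Things in the scene. Friction and masses are not known exactly. Their poses are not given: they have to be found in the camera images.
- bearing_chute: fixed chute for bearings on edge, 222 mm long, on the left of the yellow crate, left of the holders. Origin on the bench under the bearing at the stop; x uphill, y across. Slope 0.28 rad; channel 14 mm wide (19 outside), walls 12 mm above its floor: keep the fingertips above them. Gate bar at x = 54, z = 77 mm, 38 mm above the floor, on a bridge 27 mm wide, top z = 98. Rubber stop at the low end
- large_bearing: sealed ball bearing, 47 mm outside, 12 mm thick, black seals, 80 g. Starts on edge in the chute, against the uphill side of the gate (centre at the chute's x = 75, y = 0, z = 69 mm), the small bearings touching it from behind; comes free when lifted straight up. Origin at its centre, own z its axis. Grip its faces, fingertips no lower than 4 mm below its centre
- small_bearing_1: sealed ball bearing, 35 mm outside, 11 mm thick, 45 g; starts on edge in the chute, right behind the large one, and rolls freely. Origin at the middle of one face, own z its axis, its centre at own z = +5.5 mm. Grip its faces, upper half. At the chute's stop its centre is at the chute's x = 0, y = 0, z = 41 mm (a second one, touching it: x = 34, z = 50)
- small_bearing_2: sealed ball bearing, 35 mm outside, 11 mm thick, 45 g; starts on edge in the chute, the rearmost, and rolls freely. Origin at the middle of one face, own z its axis, its centre at own z = +5.5 mm. Grip its faces, upper half. At the chute's stop its centre is at the chute's x = 0, y = 0, z = 41 mm (a second one, touching it: x = 34, z = 50)
- pulley_hub: steel pulley hub lying flat beside the holders left of the crate: flange 64 mm across and 12 mm thick below, neck 36 mm across from 16 to 28 mm above its underside, 0.24 kg. Origin at the centre of its underside, z up. Grip the neck
- large_cradle: fixed grey cradle, the longest of three (cheeks 60 mm long, foot 74 x 44 mm), for the 47 mm bearing on edge. Slot along x, 14 mm wide, flaring to 29 mm at its mouth, cheeks 21 mm high, V-shaped floor that centres the bearing. Origin at the centre of its underside; the seated bearing's axis lies along y, its centre at x = 0, y = 0, z = 31 mm
- small_cradle_1: fixed grey cradle, one of two equal short ones (cheeks 44 mm long, foot 58 x 44 mm), for a 35 mm bearing on edge. Slot along x, 13 mm wide, flaring to 28 mm at its mouth, cheeks 21 mm high, V-shaped floor. Origin at the centre of its underside; the seated bearing's axis lies along y, its centre at x = 0, y = 0, z = 24 mm
- small_cradle_2: fixed grey cradle, one of two equal short ones (cheeks 44 mm long, foot 58 x 44 mm), for a 35 mm bearing on edge. Slot along x, 13 mm wide, flaring to 28 mm at its mouth, cheeks 21 mm high, V-shaped floor. Origin at the centre of its underside; the seated bearing's axis lies along y, its centre at x = 0, y = 0, z = 24 mm
- hub_nest: fixed round grey cup among the cradles: floor 69 mm across and 4 mm above the bench, wall flaring to 82 mm inside at the mouth, rim 12 mm high, 87 mm across outside. For the pulley hub, flange down. Origin at the centre of its underside
Mind the look-alikes: they are no part of the job. What is shaped like the large_cradle but orange is not meant.

How it is judged:
At the end, for the whole second after the job is handed in: The large bearing on edge in the longer cradle and a small bearing in each of the shorter ones (within 6 mm along the slot, 5 mm in height, axis within 0.3 rad); the hub flat (0.08 rad) on the floor of the round nest, within 6 mm of its middle; all at rest (x of large_bearing in the frame of large_cradle between -0.006 and 0.006 m and y of large_bearing in the frame of large_cradle between -0.006 and 0.006 m and z of large_bearing in the frame of large_cradle between 0.0256 and 0.0356 m and angle between the z axis of large_bearing and the y axis of large_cradle, either way round below 0.3 rad and ((x of small_bearing_1 in the frame of small_cradle_1 between -0.006 and 0.006 m and y of small_bearing_1 in the frame of small_cradle_1 between -0.011 and 0.011 m and z of small_bearing_1 in the frame of small_cradle_1 between 0.01932 and 0.02932 m and angle between the z axis of small_bearing_1 and the y axis of small_cradle_1, either way round below 0.3 rad and x of small_bearing_2 in the frame of small_cradle_2 between -0.006 and 0.006 m and y of small_bearing_2 in the frame of small_cradle_2 between -0.011 and 0.011 m and z of small_bearing_2 in the frame of small_cradle_2 between 0.01932 and 0.02932 m and angle between the z axis of small_bearing_2 and the y axis of small_cradle_2, either way round below 0.3 rad) or (x of small_bearing_1 in the frame of small_cradle_2 between -0.006 and 0.006 m and y of small_bearing_1 in the frame of small_cradle_2 between -0.011 and 0.011 m and z of small_bearing_1 in the frame of small_cradle_2 between 0.01932 and 0.02932 m and angle between the z axis of small_bearing_1 and the y axis of small_cradle_2, either way round below 0.3 rad and x of small_bearing_2 in the frame of small_cradle_1 between -0.006 and 0.006 m and y of small_bearing_2 in the frame of small_cradle_1 between -0.011 and 0.011 m and z of small_bearing_2 in the frame of small_cradle_1 between 0.01932 and 0.02932 m and angle between the z axis of small_bearing_2 and the y axis of small_cradle_1, either way round below 0.3 rad)) and horizontal distance between pulley_hub and hub_nest below 0.006 m and z of pulley_hub in the frame of hub_nest between 0.002 and 0.007 m and angle between pulley_hub's own z axis and vertical below 0.08 rad and linear speed of each of large_bearing, small_bearing_1, small_bearing_2, pulley_hub below 0.02 m/s); the robot touches nothing.
It also fails if it takes over 96 s, if anything falls off the work surface, if the arm or the gripper's body presses on something with over 40 N, if the wrist force passes 120 N, or if a joint passes its speed limit or range.

## Working session

There is one attempt and no reset: what is moved stays moved. The work goes in short steps, Python scripts to look and compute and a shell command to move; the robot and the scene stay as the last step left them, time stands still between calls to the robot, and variables do not carry over. Pictures are saved under pics/ and viewed, and the job is handed in when it is done.

```bash
ls; mkdir -p pics
python3 - <<'E'
from rig import *
import cv2
print(get_state())
for n in ["scene","top","wrist"]:
    p=camera_params(n); print(n,p)
    cv2.imwrite(f"pics/{n}0.png",camera(n)[:,:,::-1])
E
```

```text
pics
{'time': 0.0, 'joint_positions': array([-1.22121837,  0.69000009, -0.19452861,  1.56635636,  0.15726999,
        0.90249712, -0.21511018]), 'dq': array([ 0.00067495, -0.00178283, -0.00046098,  0.00048777,  0.00072755,
       -0.00199782, -0.00061855]), 'effort': array([-6.07170387e-05, -5.39597905e+01, -1.26622673e+00, -1.58541262e+01,
        9.20569408e-03,  9.49907728e-03, -1.02028022e-05]), 'tool_pos': array([0.19393353, 0.59348552, 0.24447105]), 'tcp_rot': array([-9.64507785e-05,  1.57199946e-01,  9.87566353e-01, -9.30834222e-04]), 'force': array([ 0.03606707, -0.14108835,  0.06687079]), 'wrist_torque': array([0.00271097, 0.00598316, 0.01847287]), 'width': 0.08572415583105723}
scene {'fx': 543.4402144895595, 'fy': 543.4402144895595, 'cx': 320.7242927617898, 'cy': 234.01785681557445, 'R': array([[-0.79504067,  0.60646191, -0.01069032],
       [ 0.37554885,  0.47833236, -0.79382694],
       [-0.47631228, -0.63513944, -0.60804975]]), 't': array([ 0.37426454, -0.14274478,  1.36019028])}
top {'fx': 475.17857175814385, 'fy': 475.17857175814385, 'cx': 328.50334407567806, 'cy': 235.43103195228957, 'R': array([[ 0.00926164, -0.99977428,  0.01912109],
       [-0.99546288, -0.01102923, -0.09450928],
       [ 0.09469884, -0.01815902, -0.99534033]]), 't': array([0.01271351, 0.48247478, 1.14750735])}
wrist {'fx': 371.64829954431775, 'fy': 371.64829954431775, 'cx': 320.2590766921222, 'cy': 238.27831428383377, 'hand_eye': array([[ 1.02713433e-03, -9.56814013e-01, -2.90698966e-01,
         7.40818831e-02],
       [ 9.99999442e-01,  1.05427851e-03,  6.32451676e-05,
         8.42816644e-04],
       [ 2.45963811e-04, -2.90698869e-01,  9.56814563e-01,
        -1.28187858e-01],
       [ 0.00000000e+00,  0.00000000e+00,  0.00000000e+00,
         1.00000000e+00]])}
```

View pics/scene0.png

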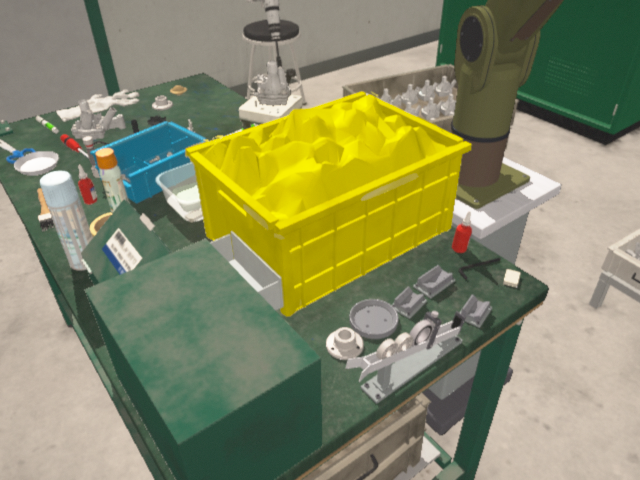

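View pics/top0.png

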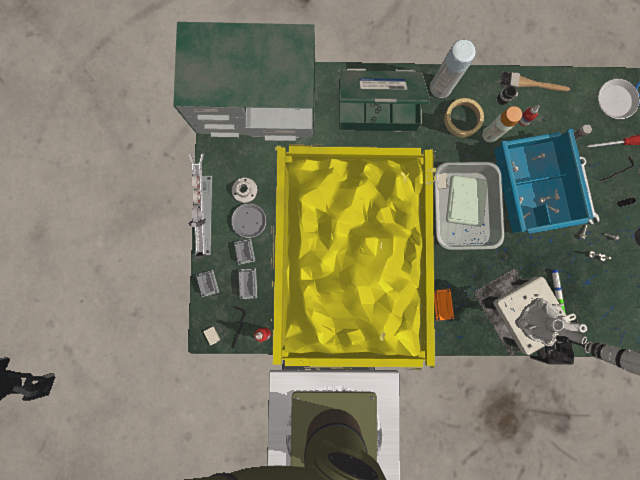

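View pics/wrist0.png

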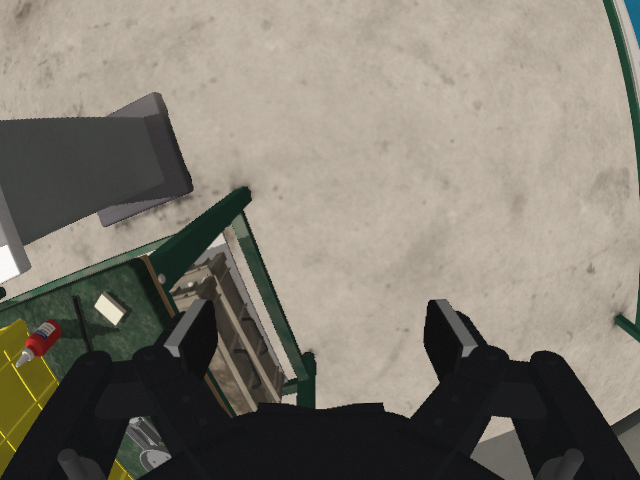

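```bash
cat > h.py <<'E'
from rig import *
import numpy as np, cv2
from scipy.spatial.transform import Rotation as Ro
def tool():
    s=get_state(); q=s['tcp_rot']; T=np.eye(4)
    T[:3,:3]=Ro.from_quat([q[1],q[2],q[3],q[0]]).as_matrix(); T[:3,3]=s['tool_pos']; return T
def ray(cam,u,v,T=None):
    p=camera_params(cam)
    if cam=='wrist':
        a=np.array([u-p['cx'],v-p['cy']])/p['fx']; r=np.hypot(*a)
        d=np.array([*(a/max(r,1e-9)*np.sin(r)),np.cos(r)])
        M=T@p['hand_eye']; return M[:3,3],M[:3,:3]@d
    d=np.array([(u-p['cx'])/p['fx'],(v-p['cy'])/p['fy'],1.])
    return -p['R'].T@p['t'],p['R'].T@d
def onz(cam,u,v,z,T=None):
    o,d=ray(cam,u,v,T); return o+d*(z-o[2])/d[2]
def proj(cam,X,T=None):
    p=camera_params(cam); X=np.asarray(X,float)
    if cam=='wrist':
        M=np.linalg.inv(T@p['hand_eye']); c=M[:3,:3]@X+M[:3,3]
        th=np.arctan2(np.hypot(c[0],c[1]),c[2]); n=c[:2]/np.hypot(c[0],c[1])
        return np.array([p['cx'],p['cy']])+p['fx']*th*n
    c=p['R']@X+p['t']; return np.array([p['cx']+p['fx']*c[0]/c[2],p['cy']+p['fy']*c[1]/c[2]])
def crop(src,dst,x0,x1,y0,y1,k):
    im=cv2.imread(src)[y0:y1,x0:x1]; cv2.imwrite(dst,cv2.resize(im,None,fx=k,fy=k,interpolation=cv2.INTER_CUBIC))
def tri(a,b):
    (o1,d1),(o2,d2)=a,b; A=np.stack([d1,-d2],1); t=np.linalg.lstsq(A,o2-o1,rcond=None)[0]
    p=o1+t[0]*d1;q=o2+t[1]*d2; return (p+q)/2,np.linalg.norm(p-q)
E
python3 - <<'E'
from h import *
crop('pics/top0.png','pics/top0c.png',180,280,140,300,3.75) 
crop('pics/scene0.png','pics/scene0c.png',320,500,255,405,4) 
for n,u,v,z in [('hubc',244,188,.028),('nest',248,220,.012),('c1',244,250,.02),('c2',247,283,.02),('c3',207,283,.02),('chlo',201,175,.05),('chhi',201,252,.05)]:
    print(n,onz('top',u,v,z).round(3))
E
```

```text
hubc [0.597 0.227 0.028]
nest [0.52  0.218 0.012]
c1 [0.444 0.225 0.02 ]
c2 [0.364 0.215 0.02 ]
c3 [0.363 0.312 0.02 ]
chlo [0.623 0.328 0.05 ]
chhi [0.437 0.322 0.05 ]
```

View pics/top0c.png

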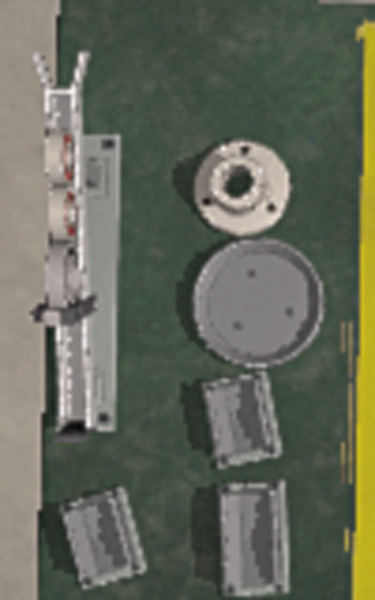

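View pics/scene0c.png

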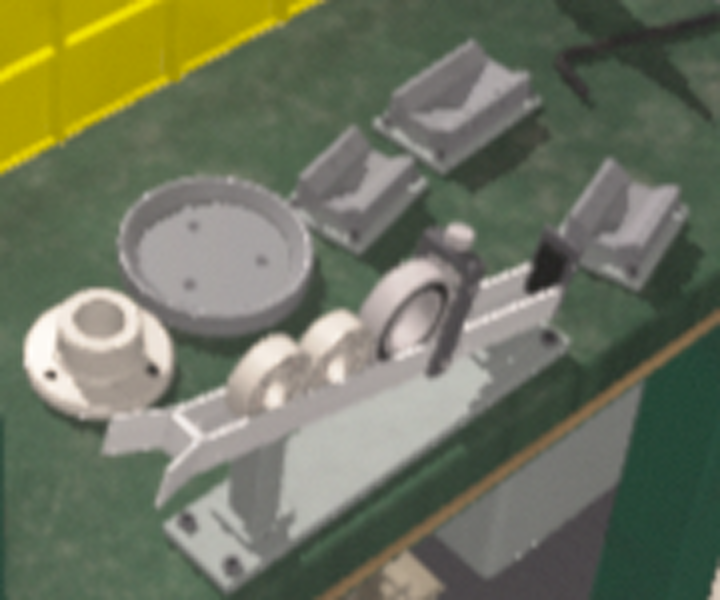

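Run:
```python
from h import *
crop('pics/top0.png','pics/top0d.png',250,450,130,380,2.4) 
print([ray(c,0,0)[0].round(3) for c in('top','scene')])
print(tri(ray('top',278,149),ray('scene',295,265)))
print(tri(ray('top',277,362),ray('scene',467,147)))
```

```text
[array([0.372, 0.039, 1.188]), array([0.999, 0.705, 0.718])]
(array([0.64895269, 0.14357948, 0.15432059]), np.float64(0.030817259858946598))
(array([0.20587578, 0.12375245, 0.20554227]), np.float64(0.0028725951156548285))
```

View pics/top0d.png

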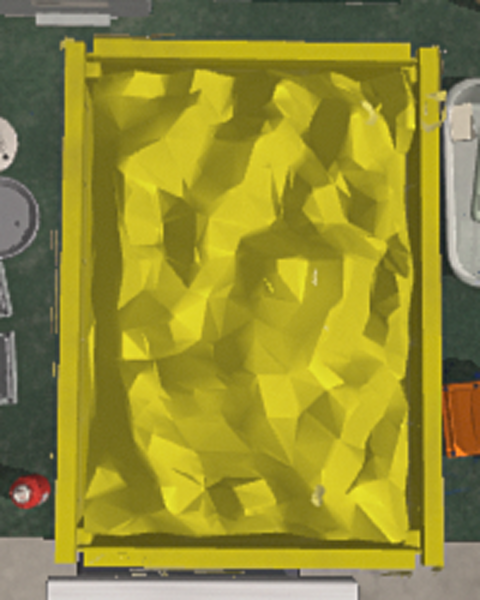

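```bash
python3 -m crank '[[[85,0,0,-40,0],[85,-20,-10,-20,0],[85,-41,-29,0,0],[85,-41,-29,0,0],[85,-41,-29,0,0],[85,-41,-29,0,0],[85,-41,-29,0,0],[85,-41,-29,0,0],[85,-41,-29,0,0],[85,-18,-22,0,-6],[85,0,0,0,-6],[85,0,0,0,-6]]]'
python3 - <<'E'
from h import *
T=tool(); print(T.round(3), get_state()['dq'].round(3))
cv2.imwrite("pics/w1.png",camera('wrist')[:,:,::-1]); np.save('T1.npy',T)
print(tool()[:3,3])
E
```

```text
time: 1.35
tool_pos: [0.4297, 0.2694, 0.3051]
tcp_rot: [-0.0, 0.0, 1.0, -0.0]
force: [-0.2, 0.7, -0.8]
width: 0.0852
[[-1.     0.    -0.     0.43 ]
 [ 0.     1.    -0.001  0.269]
 [ 0.    -0.001 -1.     0.305]
 [ 0.     0.     0.     1.   ]] [ 0.168  0.027 -0.318 -0.015  0.17   0.037  0.854]
[0.4293678  0.27011532 0.3050745 ]
```

View pics/w1.png

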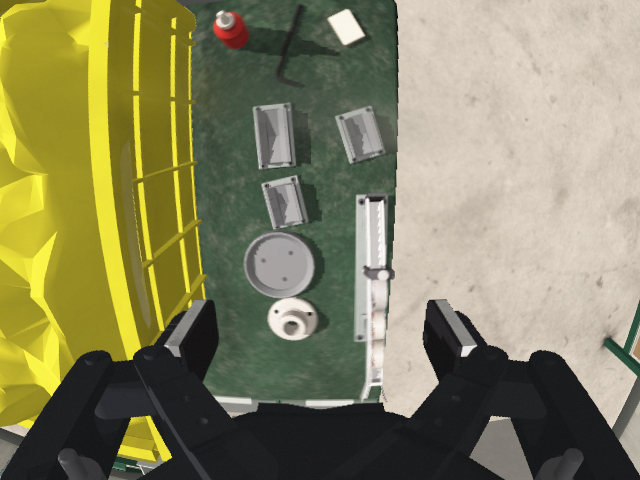

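Run:
```python
from h import *
camera('wrist')
T=tool(); print(T.round(4), get_state()['dq'].round(3))
cv2.imwrite("pics/w2.png",camera('wrist')[:,:,::-1]); np.save('T2.npy',T)
crop('pics/w2.png','pics/w2a.png',230,410,90,240,4.4)
crop('pics/w2.png','pics/w2b.png',230,410,220,370,4.4)
```

```text
[[-1.000e+00  2.000e-03 -6.000e-04  4.291e-01]
 [ 2.000e-03  1.000e+00  0.000e+00  2.706e-01]
 [ 6.000e-04  0.000e+00 -1.000e+00  3.051e-01]
 [ 0.000e+00  0.000e+00  0.000e+00  1.000e+00]] [-0.024 -0.001  0.017 -0.002 -0.013 -0.001 -0.077]
```

View pics/w2a.png

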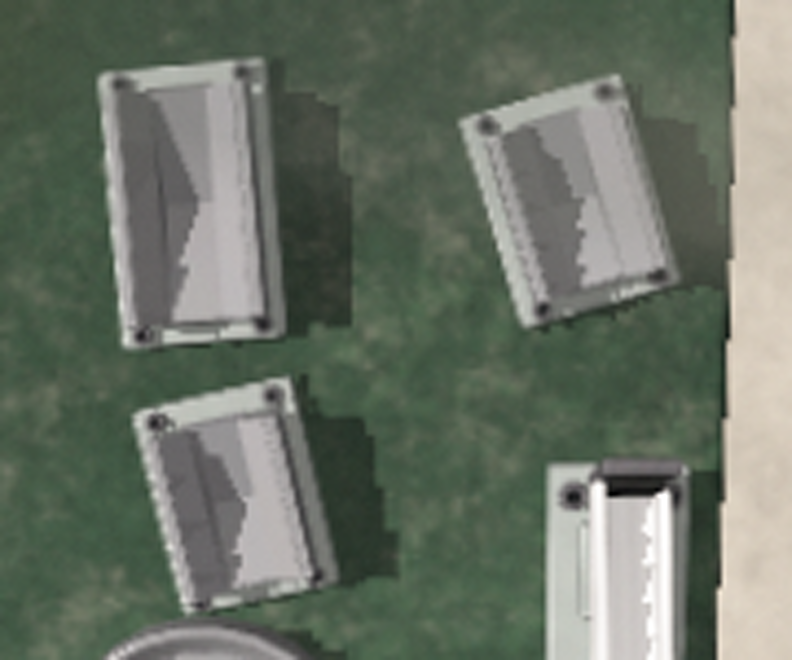

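View pics/w2b.png

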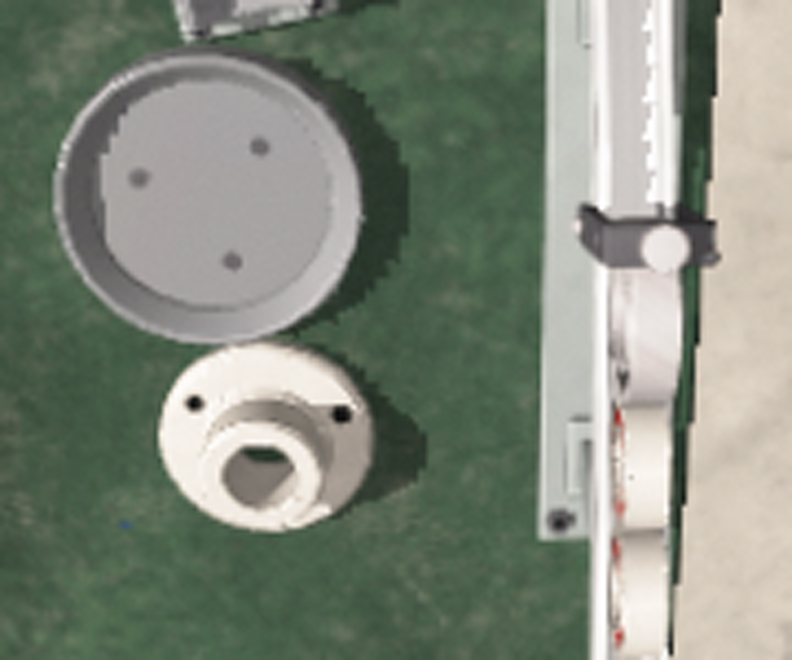

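Run:
```python
from h import *
T=np.load('T2.npy')
A=lambda u,v:(230+u/4.4,90+v/4.4)
B=lambda u,v:(230+u/4.4,220+v/4.4)
for n,c in {'L':[(98,74),(265,60),(285,335),(125,350)],'SA':[(133,412),(288,377),(338,580),(188,613)],'SB':[(460,120),(618,74),(680,282),(530,327)]}.items():
    P=np.array([onz('wrist',*A(*p),.004,T) for p in c])
    ax=(P[0]+P[1]-P[2]-P[3])
    e=[np.linalg.norm(P[i]-P[i-1]).round(4) for i in range(4)]
    print(n,P.mean(0).round(4),'yaw',np.degrees(np.arctan2(-ax[1],-ax[0])).round(2),e)
    print('  top', proj('top',P.mean(0)).round(1))
for n,pts,z in [('nest',[(53,196),(362,196),(207,48),(207,343)],.012),('hub',[(158,436),(374,436),(266,343),(266,530)],.012)]:
    P=np.array([onz('wrist',*B(*p),z,T) for p in pts])
    print(n,P.mean(0).round(4),np.linalg.norm(P[0]-P[1]).round(4),np.linalg.norm(P[2]-P[3]).round(4), P.round(4).tolist())
# chute base plate corners
P=np.array([onz('wrist',*p,.004,T) for p in [A(548,463),A(690,463),B(540,540)]]);print('plate',P.round(4))
```

```text
L [0.3635 0.218  0.004 ] yaw 4.02 [np.float64(0.0738), np.float64(0.0439), np.float64(0.0727), np.float64(0.0428)]
  top [246.8 283.1]
SA [0.4418 0.2281 0.004 ] yaw 13.08 [np.float64(0.0573), np.float64(0.0426), np.float64(0.0569), np.float64(0.0423)]
  top [243.5 251.4]
SB [0.3627 0.3171 0.004 ] yaw 18.2 [np.float64(0.0575), np.float64(0.043), np.float64(0.0573), np.float64(0.0416)]
  top [206.5 283.1]
nest [0.5172 0.2183 0.012 ] 0.0866 0.0879 [[0.5168, 0.1749, 0.012], [0.5164, 0.2615, 0.012], [0.4739, 0.2201, 0.012], [0.5618, 0.2166, 0.012]]
hub [0.5929 0.2325 0.012 ] 0.0639 0.0637 [[0.5928, 0.2005, 0.012], [0.592, 0.2644, 0.012], [0.5616, 0.2336, 0.012], [0.6253, 0.2314, 0.012]]
plate [[0.4327 0.3116 0.004 ]
 [0.4323 0.3501 0.004 ]
 [0.6342 0.3153 0.004 ]]
```

Run:
```python
from h import *
T=np.load('T2.npy')
B=lambda u,v:(230+u/4.4,220+v/4.4)
A=lambda u,v:(230+u/4.4,90+v/4.4)
for n,p,z in [('gate top-left near',B(580,207),.098),('gate bar far edge l',B(600,268),.098),('gate r',B(718,225),.098),('gater2',B(718,262),.098),('brg L',B(626,330),.0925),('brg R',B(682,330),.0925),('sb R',B(668,470),.09),('stop l',A(605,462),.05),('stop r',A(690,462),.05)]:
    print(n,onz('wrist',*p,z,T).round(4))
# screw knob in both
S=lambda u,v:(320+u/4,255+v/4)
print(tri(ray('wrist',*B(665,248),T),ray('scene',*S(460,236))))
```

```text
gate top-left near [0.4862 0.3117 0.098 ]
gate bar far edge l [0.501  0.3168 0.098 ]
gate r [0.4909 0.3431 0.098 ]
gater2 [0.4999 0.3437 0.098 ]
brg L [0.5192 0.3243 0.0925]
brg R [0.5194 0.3375 0.0925]
sb R [0.5587 0.3373 0.09  ]
stop l [0.4241 0.321  0.05  ]
stop r [0.4238 0.3416 0.05  ]
(array([0.49672675, 0.33164842, 0.09671896]), np.float64(0.00033605276381424654))
```

```bash
python3 -m crank '[[[40,-30,20,30,-1.3],[40,-30,20,35,0],[40,-29,20,35,0],[40,0,0,0,0],[40,0,0,0,0]]]'
python3 - <<'E'
from h import *
T=tool(); print(T.round(4), get_state()['dq'].round(3))
cv2.imwrite("pics/w3.png",camera('wrist')[:,:,::-1]); np.save('T3.npy',T)
crop('pics/w3.png','pics/w3a.png',240,400,130,330,3)
E
```

```text
time: 2.0
tool_pos: [0.5162, 0.3321, 0.2038]
tcp_rot: [-0.001, -0.01, 1.0, -0.001]
force: [-0.6, -0.6, -0.2]
width: 0.0399
[[-0.9998 -0.0202 -0.0029  0.5162]
 [-0.0202  0.9998 -0.0019  0.3321]
 [ 0.003  -0.0019 -1.      0.2038]
 [ 0.      0.      0.      1.    ]] [ 0.01  -0.075 -0.012  0.009 -0.     0.001  0.007]
```

View pics/w3.png

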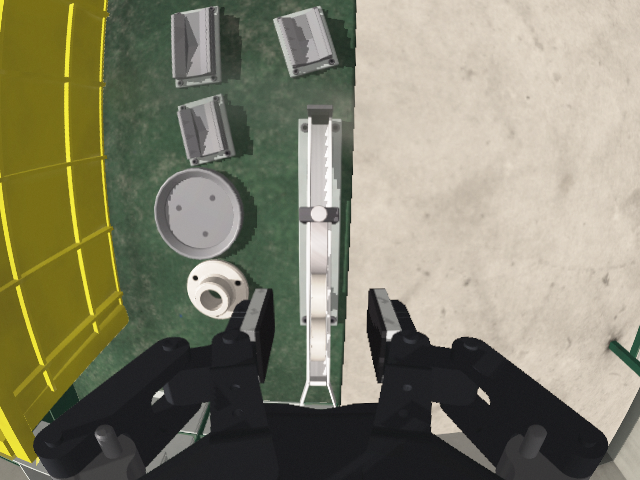

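View pics/w3a.png

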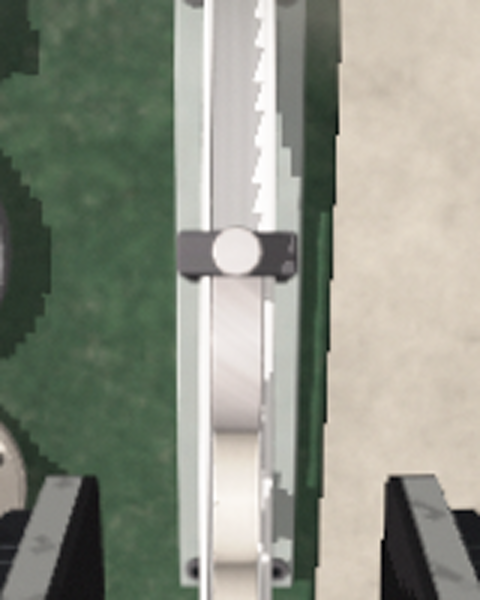

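Run:
```python
from h import *
T=np.load('T3.npy')
A=lambda u,v:(240+u/3,130+v/3)
for n,p,z in [('knob',A(237,250),.1),('gL',A(177,250),.098),('gR',A(298,250),.098),('bL',A(212,330),.0925),('bR',A(262,330),.0925),('sL',A(215,500),.086),('sR',A(260,500),.086),('plate L1',A(180,585),.004),('R',A(291,585),.004),('plateL0',(300,119),.004),('plateR0',(341,119),.004),('small bdr',A(237,430),.085)]:
    print(n,onz('wrist',*p,z,T).round(4))
for g in[(.4965,.331)]:
  for x in (54,75):
    pass
```

```text
knob [0.4959 0.3315 0.1   ]
gL [0.4966 0.3186 0.098 ]
gR [0.4961 0.3447 0.098 ]
bL [0.5162 0.3263 0.0925]
bR [0.5159 0.3375 0.0925]
sL [0.5616 0.3274 0.086 ]
sR [0.5613 0.3384 0.086 ]
plate L1 [0.6336 0.3145 0.004 ]
R [0.6327 0.3519 0.004 ]
plateL0 [0.4336 0.3131 0.004 ]
plateR0 [0.4328 0.3488 0.004 ]
small bdr [0.5434 0.3324 0.085 ]
```

```bash
python3 -m crank '[[[40,-1.5,0,40,0],[40,0,0,40,0],[40,0,0,30,0],[40,0,0,12,0],[40,0,0,0,0],[40,0,0,0,0]]]'
python3 - <<'E'
from h import *
T=tool(); print(T[:3,3].round(4), get_state()['dq'].round(3))
cv2.imwrite("pics/w4.png",camera('wrist')[:,:,::-1]); np.save('T3.npy',T)
crop('pics/w4.png','pics/w4a.png',200,440,130,430,2)
E
```

```text
time: 2.65
tool_pos: [0.5196, 0.333, 0.0858]
tcp_rot: [0.001, -0.01, 1.0, 0.001]
force: [-0.4, 0.1, 0.3]
width: 0.0401
[0.5196 0.333  0.0858] [ 0.001 -0.01  -0.003 -0.009  0.001 -0.004  0.002]
```

View pics/w4a.png

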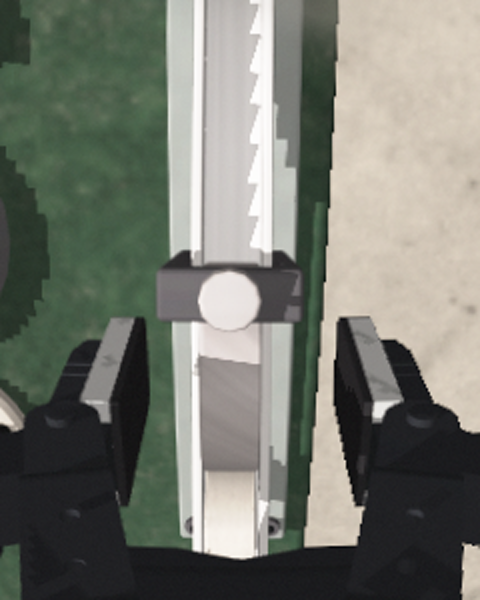

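```bash
python3 -m crank '[[[30,2,-0.8,3.5,0],[8,0,0,0,0],[8,0,0,0,0],[8,0,0,0,0],[8,0,0,0,0],[8,0,0,0,0],[8,0,0,0,0]]]' 45
```

```text
time: 3.4
tool_pos: [0.5175, 0.331, 0.0816]
tcp_rot: [0.001, -0.01, 1.0, 0.0]
force: [-0.9, -1.7, 7.4]
width: 0.0228
```

```bash
python3 -m crank '[[[8,0,0,0,0],[8,0,0,0,0],[8,0,0,0,0],[8,0,0,0,0]]]' 45
python3 - <<'E'
from h import *
T=tool(); print(T[:3,3].round(4), get_state()['force'].round(3))
cv2.imwrite("pics/w5.png",camera('wrist')[:,:,::-1]); np.save('T3.npy',T)
crop('pics/w5.png','pics/w5a.png',200,440,130,430,2)
E
```

```text
time: 3.8
tool_pos: [0.5175, 0.331, 0.0816]
tcp_rot: [0.001, -0.01, 1.0, 0.0]
force: [-0.1, -1.8, 7.2]
width: 0.0228
[0.5175 0.331  0.0816] [-0.114 -1.837  7.161]
```

View pics/w5a.png

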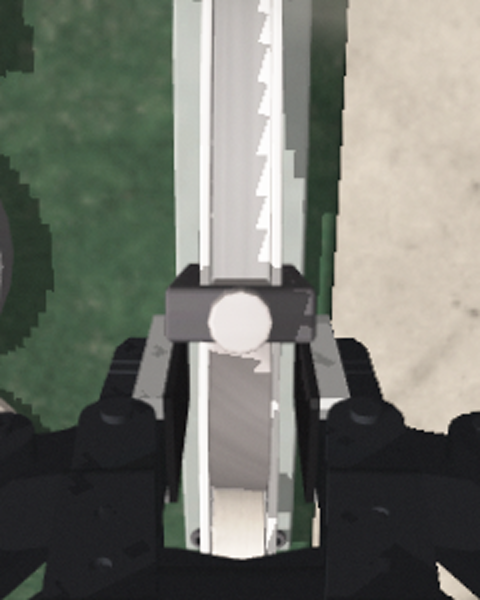

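```bash
python3 -m crank '[[[40,0,0,0,0],[40,0,0,0,0],[40,0,0,0,0],[40,-4,0,0,0],[40,0,0,0,0]]]' 45
python3 - <<'E'
from h import *
T=tool(); print(T[:3,3].round(4), get_state()['force'].round(3))
I=cv2.cvtColor(camera('wrist'),cv2.COLOR_RGB2BGR)
cv2.imwrite("pics/w6.png",I); np.save('T6.npy',T)
crop('pics/w6.png','pics/w6a.png',240,400,230,430,3)
crop('pics/scene0.png','pics/s0b.png',370,470,295,365,7)
E
```

```text
time: 4.35
tool_pos: [0.5214, 0.3314, 0.0799]
tcp_rot: [0.0, -0.01, 1.0, 0.0]
force: [0.5, -0.3, 0.2]
width: 0.0399
[0.5214 0.3314 0.0799] [ 0.487 -0.26   0.171]
```

View pics/w6a.png

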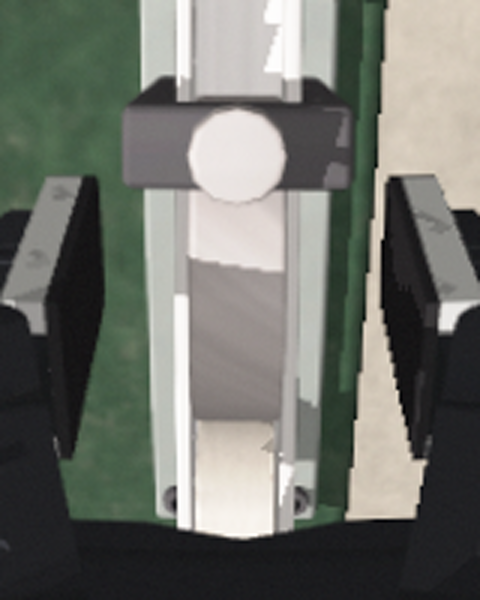

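View pics/s0b.png

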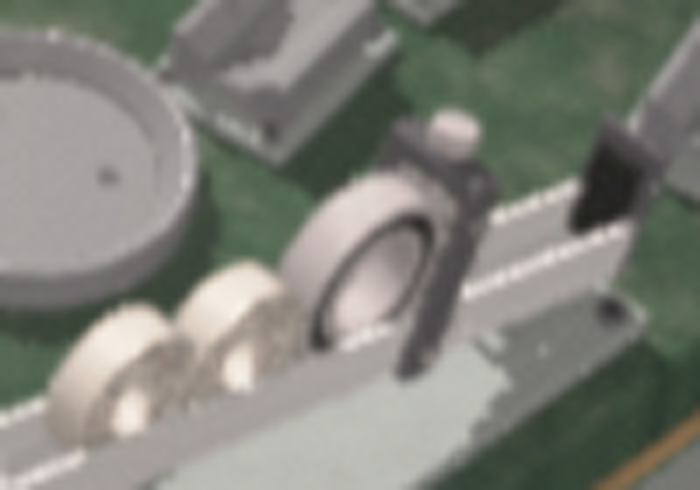

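```bash
python3 -m crank '[[[40,-3.2,0.6,-1,0],[30,0,0,0,0],[9,0,0,0,0],[9,0,0,0,0],[9,0,0,0,0],[9,0,0,0,0],[9,0,0,0,0],[9,0,0,0,0],[9,0,0,0,0]]]' 45
```

```text
time: 5.3
tool_pos: [0.5238, 0.3318, 0.081]
tcp_rot: [-0.0, -0.01, 1.0, -0.0]
force: [-0.7, -1.9, 3.1]
width: 0.0114
```

```bash
python3 -m crank '[[[9,0,0,-8,0],[9,0,0,-15,0],[9,0,0,-25,0],[9,0,0,-30,0],[9,0,0,-30,0],[9,0,0,-12,0],[9,0,0,0,0],[9,0,0,0,0]]]' 45
python3 - <<'E'
from h import *
camera('wrist');T=tool(); print(T.round(4), get_state()['force'].round(3))
I=cv2.cvtColor(camera('wrist'),cv2.COLOR_RGB2BGR)
cv2.imwrite("pics/w7.png",I); np.save('T7.npy',T)
cv2.imwrite("pics/s7.png",camera('scene')[:,:,::-1])
crop('pics/s7.png','pics/s7b.png',320,500,230,380,4)
E
```

```text
time: 6.1
tool_pos: [0.5232, 0.3316, 0.1998]
tcp_rot: [-0.001, -0.011, 1.0, -0.001]
force: [0.1, -0.1, -1.4]
width: 0.0111
[[-0.9998 -0.0213 -0.0025  0.5229]
 [-0.0213  0.9998 -0.0017  0.3314]
 [ 0.0025 -0.0017 -1.      0.1993]
 [ 0.      0.      0.      1.    ]] [-0.481 -0.085 -1.141]
```

View pics/w7.png

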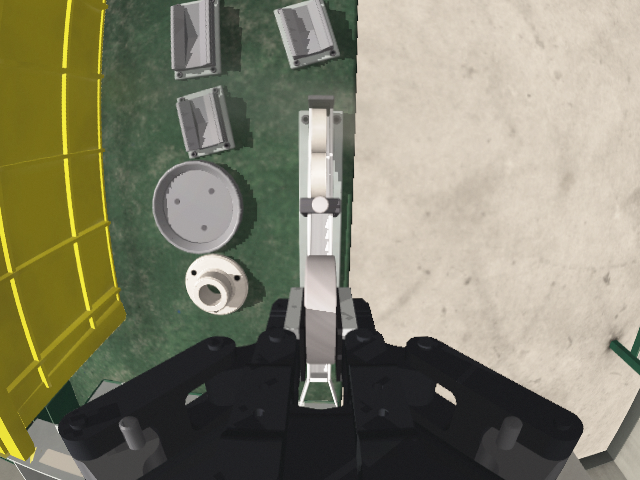

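View pics/s7b.png

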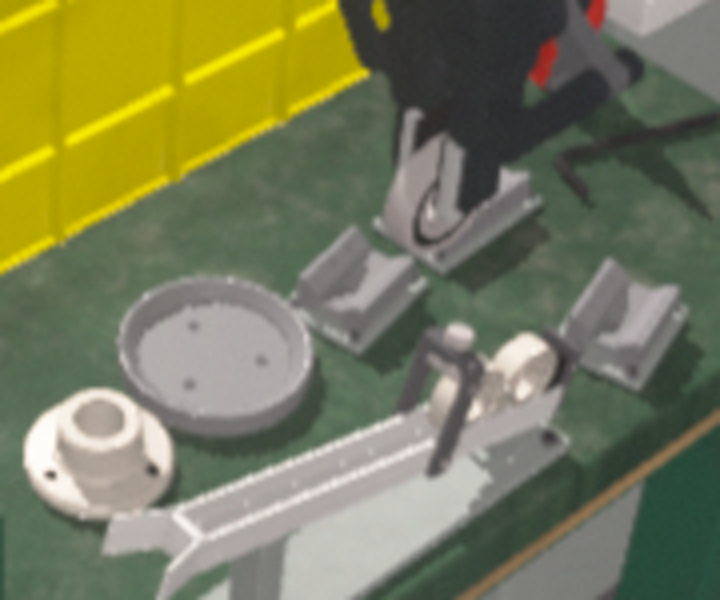

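```bash
python3 -m crank '[[[9,40,-27,0,0],[9,40,-27,0,0],[9,40,-28,0,0],[9,42,-28,0,0],[9,0,0,30,-2.8],[9,0,0,35,0],[9,0,0,30,0],[9,0,0,0,0],[9,0,0,0,0],[9,0,0,0,0]]]' 45
python3 - <<'E'
from h import *
T=tool(); print(T.round(4), get_state()['force'].round(3))
I=cv2.cvtColor(camera('wrist'),cv2.COLOR_RGB2BGR)
cv2.imwrite("pics/w8.png",I); np.save('T8.npy',T)
crop('pics/w8.png','pics/w8a.png',220,420,130,430,2)
d=T[:3,:3].T@(np.array([.3635,.218,.045])-T[:3,3]);print(d.round(4))
cv2.imwrite("pics/s8.png",camera('scene')[:,:,::-1])
crop('pics/s8.png','pics/s8b.png',320,500,230,380,4)
E
```

```text
time: 7.25
tool_pos: [0.365, 0.2193, 0.1069]
tcp_rot: [0.001, -0.035, 0.999, 0.001]
force: [0.6, 0.1, -1.3]
width: 0.0109
[[-0.9976 -0.0697  0.0011  0.365 ]
 [-0.0697  0.9976  0.0011  0.2193]
 [-0.0012  0.001  -1.      0.1069]
 [ 0.      0.      0.      1.    ]] [ 0.555  0.106 -1.325]
[ 0.0017 -0.0013  0.0619]
```

View pics/w8a.png

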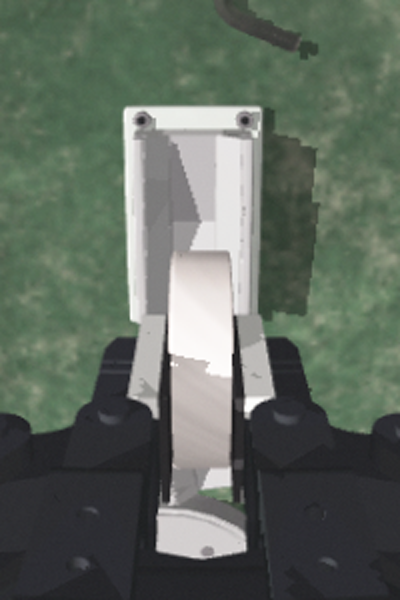

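View pics/s8b.png

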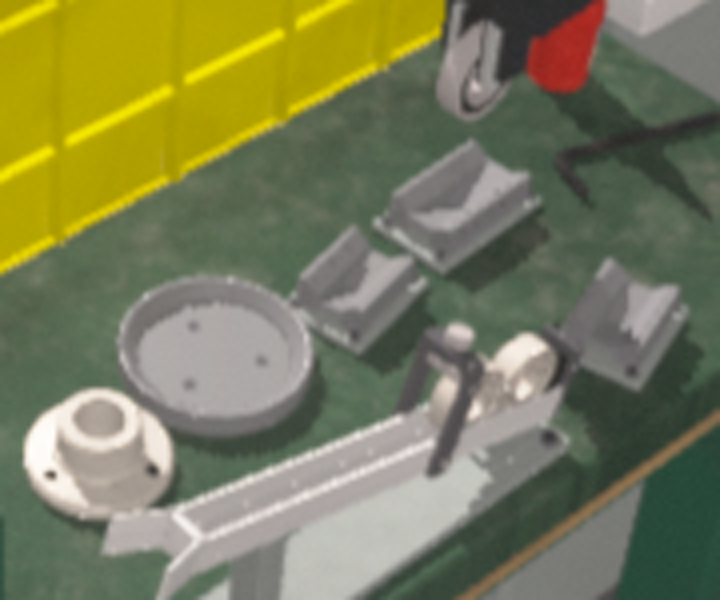

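Run:
```python
from h import *
T=np.load('T8.npy')
A=lambda u,v:(220+u/2,130+v/2)
a=onz('wrist',*A(123,107),.004,T);b=onz('wrist',*A(262,107),.004,T)
m=(a+b)/2; d=b-a; y=np.arctan2(-d[0],d[1]); print(a,b,np.linalg.norm(d),np.degrees(y), m[:2]+.037*np.array([np.cos(y),np.sin(y)]))
for u,v in [(168,300),(232,300)]: print(onz('wrist',*A(u,v),.1069-.012+.02,T))
print(tri(ray('wrist',*A(200,251),T),ray('scene',320+457/4,230+100/4)))
print(tri(ray('top',263,334),ray('scene',467,218)))
```

```text
[0.3273519  0.19317615 0.004     ] [0.3243116  0.23671376 0.004     ] 0.043643632412859734 3.9945760652692273 [0.36274186 0.21752245]
[0.34349499 0.21297568 0.1149    ]
[0.34269963 0.22419517 0.1149    ]
(array([0.35616769, 0.21285517, 0.064196  ]), np.float64(0.01498363400660973))
(array([0.24330643, 0.17248297, 0.079366  ]), np.float64(0.015190057127604378))
```

```bash
python3 -m crank '[[[9,2.1,-1.4,20,0],[9,0,0,20,0],[9,0,0,10,0],[9,0,0,5,0],[9,0,0,4,0],[9,0,0,0,0],[9,0,0,0,0]]]' 45
python3 - <<'E'
from h import *
T=tool(); print(T.round(4), get_state()['force'].round(3))
cv2.imwrite("pics/s9.png",camera('scene')[:,:,::-1])
crop('pics/s9.png','pics/s9b.png',370,490,230,330,6)
E
```

```text
time: 8.05
tool_pos: [0.3653, 0.2185, 0.0554]
tcp_rot: [-0.002, -0.035, 0.999, -0.001]
force: [-0.2, -0.2, -1.4]
width: 0.011
[[-0.9976 -0.0696 -0.0032  0.3653]
 [-0.0695  0.9976 -0.0028  0.2185]
 [ 0.0033 -0.0026 -1.      0.0554]
 [ 0.      0.      0.      1.    ]] [-0.231 -0.217 -1.426]
```

View pics/s9b.png

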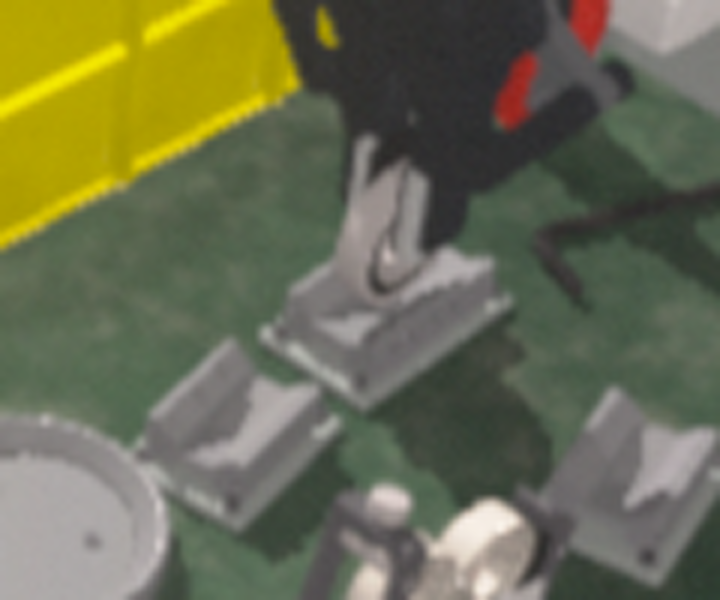

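```bash
python3 -m crank '[[[9,2.2,-0.5,3,0],[9,0,0,3,0],[9,0,0,3,0],[9,0,0,2,0],[9,0,0,0,0],[9,0,0,0,0]]]' 45
```

```text
time: 8.7
tool_pos: [0.3634, 0.2176, 0.0448]
tcp_rot: [-0.002, -0.035, 0.999, -0.002]
force: [0.3, 0.8, -1.0]
width: 0.011
```

```bash
python3 -m crank '[[[9,0,0,2,0],[9,0,0,1,0],[9,0,0,0,0],[9,0,0,0,0]]]' 45
```

```text
time: 9.1
tool_pos: [0.3633, 0.2177, 0.0434]
tcp_rot: [-0.001, -0.035, 0.999, -0.002]
force: [-1.8, -0.7, 23.0]
width: 0.0112
```

```bash
python3 -m crank '[[[14,0,0,-1,0],[26,0,0,0,0],[26,0,0,0,0],[26,0,0,0,0],[26,0,0,-15,0],[26,0,0,-35,0],[26,0,0,-45,0],[26,0,0,-50,0],[26,0,0,0,0],[26,0,0,0,0]]]' 45
python3 - <<'E'
from h import *
camera('wrist');T=tool(); print(T.round(4), get_state()['force'].round(3))
I=cv2.cvtColor(camera('wrist'),cv2.COLOR_RGB2BGR)
cv2.imwrite("pics/w10.png",I); np.save('T10.npy',T)
cv2.imwrite("pics/s10.png",camera('scene')[:,:,::-1])
crop('pics/s10.png','pics/s10b.png',370,490,230,330,6)
E
```

```text
time: 10.1
tool_pos: [0.3676, 0.2183, 0.1661]
tcp_rot: [0.004, -0.033, 0.999, -0.002]
force: [0.8, -0.7, 0.1]
width: 0.0261
[[-0.9978 -0.0667  0.0062  0.367 ]
 [-0.0668  0.9978 -0.005   0.2178]
 [-0.0058 -0.0054 -1.      0.1651]
 [ 0.      0.      0.      1.    ]] [-0.933 -0.771  0.424]
```

View pics/s10b.png

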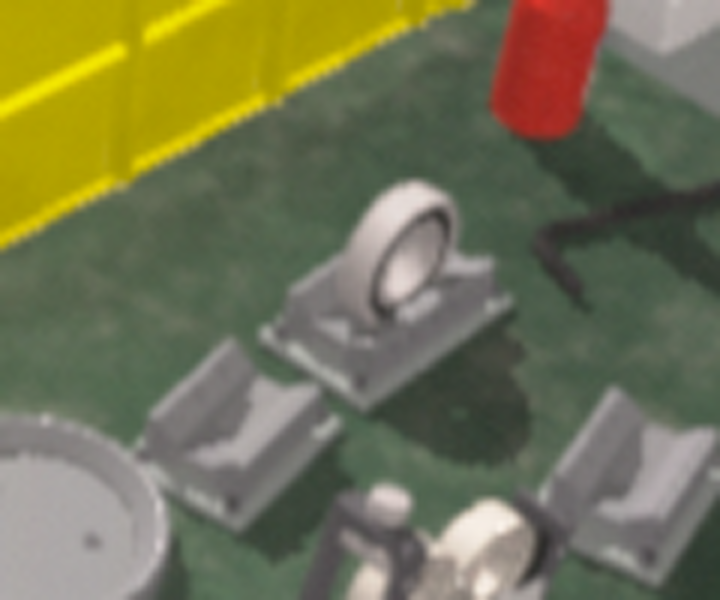

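View pics/w10.png

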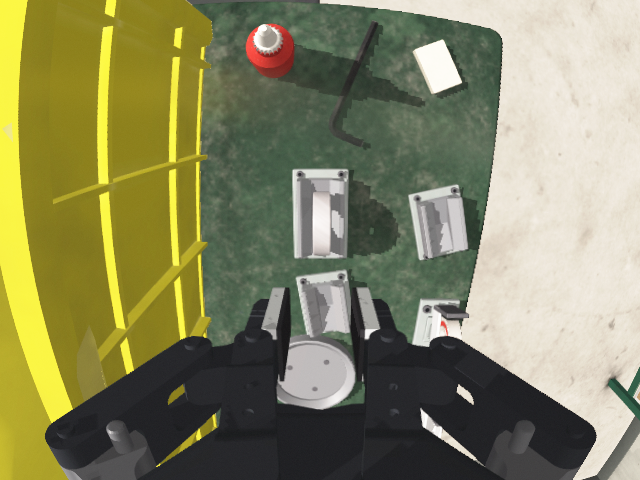

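```bash
python3 -m crank '[[[36,-22,26,0,0],[36,-22,27,0,0],[36,-22,27,0,0],[36,-23,27,0,2.5],[36,0,0,0,0],[36,0,0,0,0],[36,0,0,0,0]]]' 45
python3 - <<'E'
from h import *
T=tool(); print(T.round(4), get_state()['force'].round(3))
I=cv2.cvtColor(camera('wrist'),cv2.COLOR_RGB2BGR)
cv2.imwrite("pics/w11.png",I); np.save('T11.npy',T)
crop('pics/w11.png','pics/w11a.png',220,420,150,350,3)
for X in [(.449,.3304,.0585),(.483,.3312,.0675),(.504,.332,.055)]: print(proj('wrist',X,T))
E
```

```text
time: 10.95
tool_pos: [0.4472, 0.3297, 0.164]
tcp_rot: [0.002, -0.013, 1.0, -0.004]
force: [-0.3, -1.2, 0.1]
width: 0.036
[[-0.9997 -0.0251  0.004   0.4472]
 [-0.0251  0.9997 -0.0078  0.3297]
 [-0.0038 -0.0079 -1.      0.164 ]
 [ 0.      0.      0.      1.    ]] [-0.342 -1.188  0.139]
[321.25020213 244.38400335]
[320.98756843 296.77505279]
[321.42956444 315.1222467 ]
```

View pics/w11a.png

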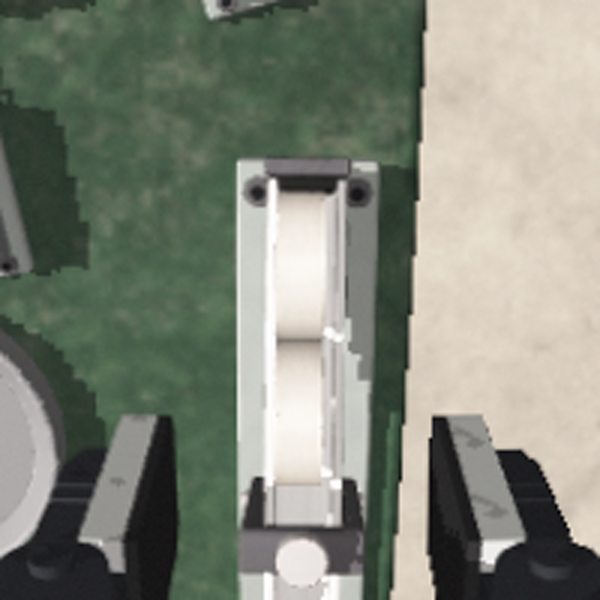

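Run:
```python
from h import *
T=np.load('T11.npy')
for ox in (.445,.449,.453):
  print([proj('wrist',(ox+.017+dx,.3305,z),T)[1].round(1) for dx,z in((0,.047),(-.001,.055))], [proj('wrist',(ox+.034+17.5e-3*np.cos(a),.33,.05+17.5e-3*np.sin(a)),T)[1].round(1) for a in (.0,.5,.9,1.2)])
print(onz('wrist',220+276/3,150+265/3,.0585,T),onz('wrist',220+325/3,150+265/3,.0585,T))
```

```text
[np.float64(256.9), np.float64(259.6)] [np.float64(302.8), np.float64(305.5), np.float64(303.3), np.float64(299.1)]
[np.float64(262.3), np.float64(265.0)] [np.float64(307.6), np.float64(310.4), np.float64(308.4), np.float64(304.3)]
[np.float64(267.5), np.float64(270.5)] [np.float64(312.4), np.float64(315.3), np.float64(313.4), np.float64(309.5)]
[0.44499428 0.32420794 0.0585    ] [0.44468506 0.3349408  0.0585    ]
```

```bash
python3 -m crank '[[[30,-1.8,0.4,35,0],[30,0,0,35,0],[30,0,0,20,0],[30,0,0,8,0],[30,0,0,0,0],[30,0,0,0,0]]]' 40
```

```text
time: 11.6
tool_pos: [0.451, 0.3315, 0.0683]
tcp_rot: [0.003, -0.012, 1.0, -0.002]
force: [-0.6, -0.0, 0.2]
width: 0.0299
```

```bash
python3 -m crank '[[[30,2,-1.3,6,0],[30,0,0,4.5,0],[30,0,0,0,0],[30,0,0,0,0]]]' 40
python3 - <<'E'
from h import *
T=tool(); print(T.round(4))
cv2.imwrite("pics/w12.png",camera('wrist')[:,:,::-1])
crop('pics/w12.png','pics/w12a.png',220,420,200,400,3)
E
```

```text
time: 12.0
tool_pos: [0.449, 0.3299, 0.0569]
tcp_rot: [0.003, -0.012, 1.0, -0.002]
force: [0.6, -0.1, -0.4]
width: 0.0302
[[-0.9997 -0.0241  0.0062  0.449 ]
 [-0.0241  0.9997 -0.0043  0.3299]
 [-0.0061 -0.0045 -1.      0.0569]
 [ 0.      0.      0.      1.    ]]
```

View pics/w12a.png

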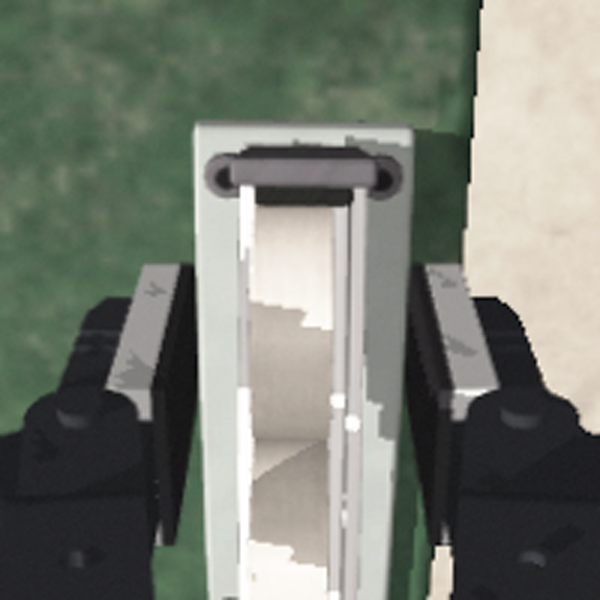

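```bash
python3 -m crank '[[[30,0,-1,0,0],[8,0,0,0,0],[8,0,0,0,0],[8,0,0,0,0],[8,0,0,0,0],[8,0,0,0,0],[8,0,0,0,0],[8,0,0,0,0]]]' 40
```

```text
time: 12.85
tool_pos: [0.449, 0.329, 0.057]
tcp_rot: [0.003, -0.012, 1.0, -0.002]
force: [0.8, -0.7, 3.2]
width: 0.0098
```

```bash
python3 -m crank '[[[8,0,0,-8,0],[8,0,0,-15,0],[8,0,0,-25,0],[8,0,0,-30,0],[8,0,0,-30,0],[8,0,0,-12,0],[8,0,0,0,0],[8,0,0,0,0]]]' 40
python3 - <<'E'
from h import *
camera('wrist');T=tool(); print(T.round(4), get_state()['force'].round(3))
I=cv2.cvtColor(camera('wrist'),cv2.COLOR_RGB2BGR)
cv2.imwrite("pics/w13.png",I); np.save('T13.npy',T)
for n,X in (('SA',(.4418,.2281,.034)),('SB',(.3627,.3171,.034))): print(n,(T[:3,:3].T@(np.array(X)-T[:3,3])).round(4))
E
```

```text
time: 13.65
tool_pos: [0.448, 0.3286, 0.1763]
tcp_rot: [0.003, -0.012, 1.0, -0.003]
force: [-0.9, -0.3, -1.1]
width: 0.0101
[[-0.9997 -0.0239  0.0046  0.4478]
 [-0.024   0.9997 -0.0063  0.3284]
 [-0.0045 -0.0065 -1.      0.1758]
 [ 0.      0.      0.      1.    ]] [-0.531 -0.416  0.183]
SA [ 0.009  -0.0992  0.1424]
SB [ 0.0859 -0.0083  0.1414]
```

View pics/w13.png

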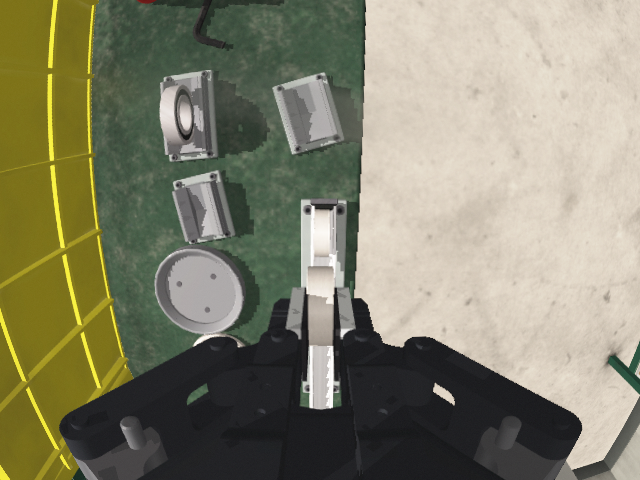

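```bash
python3 -m crank '[[[8,2,-33,0,0],[8,4,-33,0,0],[8,3,-33,0,0],[8,0,0,20,-5.8],[8,0,0,30,-5.9],[8,0,0,30,0],[8,0,0,10,0],[8,0,0,0,0],[8,0,0,0,0],[8,0,0,0,0]]]' 40
python3 - <<'E'
from h import *
T=tool(); print(T.round(4), get_state()['force'].round(3))
I=cv2.cvtColor(camera('wrist'),cv2.COLOR_RGB2BGR)
cv2.imwrite("pics/w14.png",I); np.save('T14.npy',T)
crop('pics/w14.png','pics/w14a.png',220,420,130,430,2)
print((T[:3,:3].T@(np.array((.4418,.2281,.040))-T[:3,3])).round(4))
E
```

```text
time: 14.75
tool_pos: [0.4427, 0.2304, 0.0883]
tcp_rot: [0.004, -0.114, 0.993, -0.002]
force: [-0.1, -0.5, -0.8]
width: 0.0099
[[-0.974  -0.2263  0.0077  0.4427]
 [-0.2263  0.974  -0.0032  0.2304]
 [-0.0067 -0.0049 -1.      0.0883]
 [ 0.      0.      0.      1.    ]] [-0.069 -0.484 -0.754]
[ 0.0017 -0.0018  0.0483]
```

View pics/w14a.png

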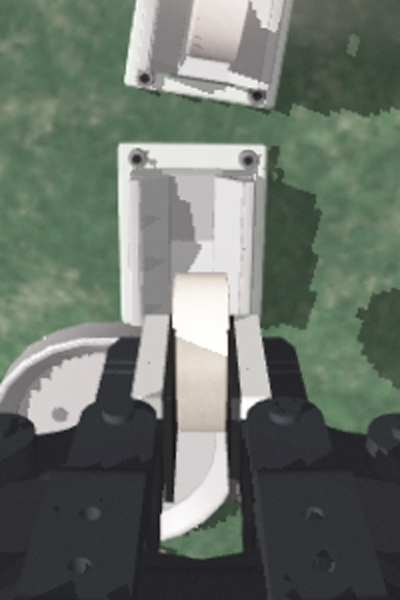

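Run:
```python
from h import *
T=np.load('T14.npy')
A=lambda u,v:(220+u/2,130+v/2)
a=onz('wrist',*A(119,144.5),.004,T);b=onz('wrist',*A(267,144.5),.004,T)
m=(a+b)/2; d=b-a; y=np.arctan2(-d[0],d[1]); c=np.array([*(m[:2]+.029*np.array([np.cos(y),np.sin(y)])),.04]);print(np.linalg.norm(d),np.degrees(y),c)
c=(c+np.array([.4418,.2281,.04]))/2
print((T[:3,:3].T@(c-T[:3,3])).round(4))
```

```text
0.04318170801031924 13.169079000679083 [0.44154732 0.22828883 0.04      ]
[ 0.0018 -0.0017  0.0483]
```

```bash
python3 -m crank '[[[8,1.8,-1.7,20,0],[8,0,0,15,0],[8,0,0,5,0],[8,0,0,4,0],[8,0,0,0,0],[8,0,0,0,0]]]' 40
```

```text
time: 15.4
tool_pos: [0.4414, 0.2279, 0.0438]
tcp_rot: [0.003, -0.114, 0.993, -0.002]
force: [0.9, -0.6, -0.3]
width: 0.0098
```

```bash
python3 -m crank '[[[8,-0.2,0.2,2,0],[8,0,0,2,0],[8,0,0,0,0],[8,0,0,0,0]]]' 40
```

```text
time: 15.8
tool_pos: [0.4416, 0.228, 0.0408]
tcp_rot: [0.004, -0.114, 0.993, -0.002]
force: [-1.1, -1.5, 14.1]
width: 0.01
```

```bash
python3 -m crank '[[[13,0,0,-1,0],[26,0,0,0,0],[26,0,0,0,0],[26,0,0,0,0],[26,0,0,-15,0],[26,0,0,-35,0],[26,0,0,-45,0],[26,0,0,-30,0],[26,0,0,0,0],[26,0,0,0,0]]]' 40
python3 - <<'E'
from h import *
camera('wrist');T=tool(); print(T.round(4), get_state()['force'].round(3))
I=cv2.cvtColor(camera('wrist'),cv2.COLOR_RGB2BGR)
cv2.imwrite("pics/w15.png",I); np.save('T15.npy',T)
cv2.imwrite("pics/s15.png",camera('scene')[:,:,::-1])
crop('pics/s15.png','pics/s15b.png',370,490,230,330,6)
for n,X in (('ch',(.449,.329,.15)),): print(n,(T[:3,:3].T@(np.array(X)-T[:3,3])).round(4))
E
```

```text
time: 16.8
tool_pos: [0.4407, 0.2281, 0.1654]
tcp_rot: [0.003, -0.114, 0.994, -0.003]
force: [-0.2, -0.2, -1.0]
width: 0.0262
[[-0.9741 -0.226   0.0054  0.4402]
 [-0.226   0.9741 -0.0054  0.2277]
 [-0.0041 -0.0065 -1.      0.1646]
 [ 0.      0.      0.      1.    ]] [ 0.479 -1.196 -0.654]
ch [-0.0314  0.0968  0.0141]
```

View pics/s15b.png

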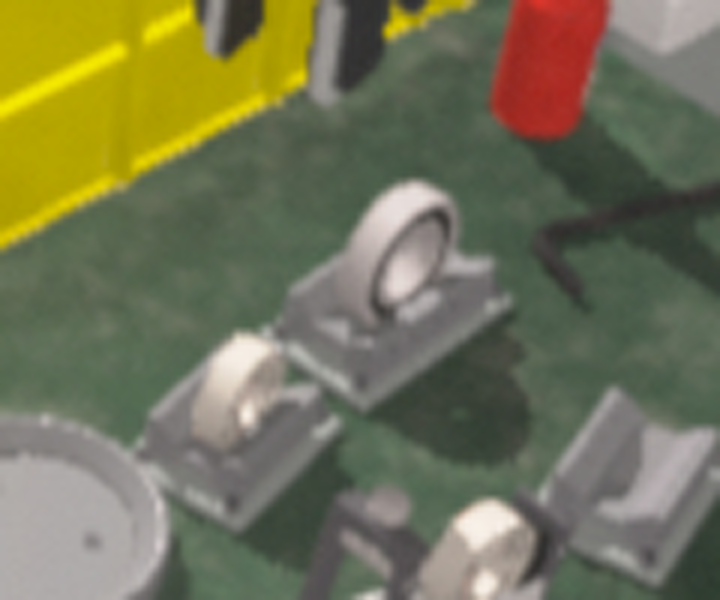

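```bash
python3 -m crank '[[[30,-10,32,0,0],[30,-10,32,0,0],[30,-11,32,0,0],[30,0,0,20,5.8],[30,0,0,30,5.9],[30,0,0,30,0],[30,0,0,10,0],[30,0,0,0,0],[30,0,0,0,0],[30,0,0,0,0]]]' 40
python3 - <<'E'
from h import *
T=tool(); print(T.round(4))
cv2.imwrite("pics/w16.png",camera('wrist')[:,:,::-1])
crop('pics/w16.png','pics/w16a.png',220,420,200,400,3)
print((T[:3,:3].T@(np.array((.449,.329,.0575))-T[:3,3])).round(4))
E
```

```text
time: 17.95
tool_pos: [0.45, 0.3291, 0.076]
tcp_rot: [0.004, -0.012, 1.0, -0.001]
force: [0.4, 0.3, 0.4]
width: 0.0303
[[-0.9997 -0.024   0.0075  0.45  ]
 [-0.024   0.9997 -0.0027  0.3291]
 [-0.0074 -0.0029 -1.      0.076 ]
 [ 0.      0.      0.      1.    ]]
[ 0.0012 -0.0001  0.0185]
```

View pics/w16a.png

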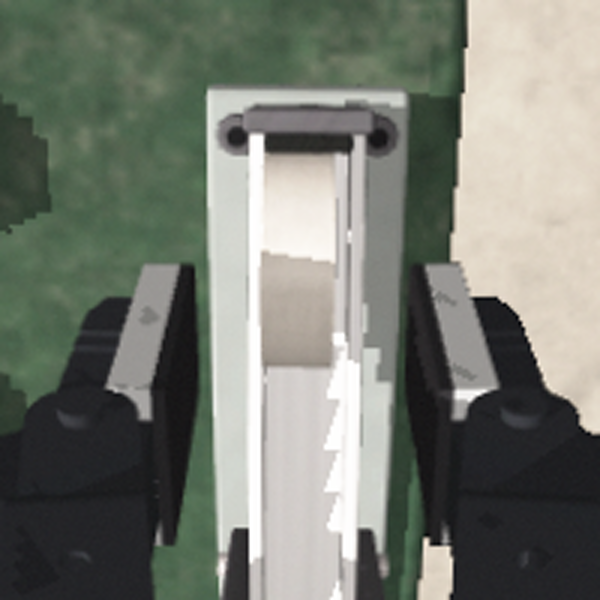

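```bash
python3 -m crank '[[[30,1.1,0,8,0],[30,0,0,7,0],[30,0,0,3.5,0],[30,0,0,0,0],[8,0,0,0,0],[8,0,0,0,0],[8,0,0,0,0],[8,0,0,0,0],[8,0,0,0,0],[8,0,0,0,0],[8,0,0,0,0]]]' 40
```

```text
time: 19.1
tool_pos: [0.4485, 0.3285, 0.0565]
tcp_rot: [0.003, -0.012, 1.0, -0.002]
force: [-0.9, -0.1, 0.2]
width: 0.0095
```

```bash
python3 -m crank '[[[8,0,0,-8,0],[8,0,0,-20,0],[8,0,0,-30,0],[8,0,0,-30,0],[8,28,-2,-10,0],[8,29,-3,0,0],[8,29,-3,0,0],[8,0,0,0,-8.5],[8,0,0,10,-8.5],[8,0,0,20,0],[8,0,0,0,0],[8,0,0,0,0]]]' 40
python3 - <<'E'
from h import *
camera('wrist');T=tool(); print(T.round(4), get_state()['force'].round(3))
I=cv2.cvtColor(camera('wrist'),cv2.COLOR_RGB2BGR)
cv2.imwrite("pics/w17.png",I); np.save('T17.npy',T)
crop('pics/w17.png','pics/w17a.png',220,420,130,430,2)
print((T[:3,:3].T@(np.array((.3627,.3171,.040))-T[:3,3])).round(4))
E
```

```text
time: 20.3
tool_pos: [0.3622, 0.3183, 0.1242]
tcp_rot: [0.003, -0.16, 0.987, -0.003]
force: [0.4, -0.6, 0.3]
width: 0.01
[[-0.9491 -0.315   0.0066  0.3624]
 [-0.3151  0.9491 -0.0042  0.3187]
 [-0.0049 -0.006  -1.      0.1245]
 [ 0.      0.      0.      1.    ]] [ 0.439 -0.117  0.291]
[ 0.0007 -0.0011  0.0846]
```

View pics/w17a.png

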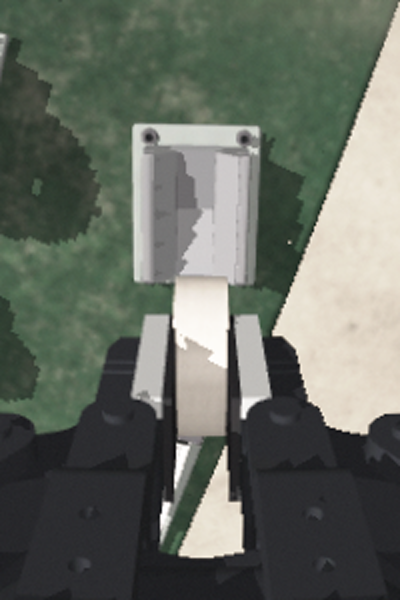

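```bash
python3 - <<'E'
from h import *
T=np.load('T17.npy')
A=lambda u,v:(220+u/2,130+v/2)
a=onz('wrist',*A(133,124),.004,T);b=onz('wrist',*A(261,126),.004,T)
m=(a+b)/2; d=b-a; y=np.arctan2(-d[0],d[1]); c=np.array([*(m[:2]+.029*np.array([np.cos(y),np.sin(y)])),.04]);print(np.linalg.norm(d),np.degrees(y),c)
E
python3 -m crank '[[[8,0.7,-1.1,30,0],[8,0,0,25,0],[8,0,0,10,0],[8,0,0,0,0],[8,0,0,0,0],[8,0,0,0,0]]]' 40
```

```text
0.043448091160885965 17.55909868959206 [0.36201048 0.31684667 0.04      ]
time: 21.0
tool_pos: [0.3628, 0.3176, 0.0599]
tcp_rot: [0.003, -0.16, 0.987, -0.002]
force: [0.1, 0.4, 0.3]
width: 0.0101
```

```bash
python3 -m crank '[[[8,0.5,-0.5,6,0],[8,0,0,6,0],[8,0,0,4,0],[8,0,0,2,0],[8,0,0,0,0],[8,0,0,0,0]]]' 40
```

```text
time: 21.6
tool_pos: [0.3621, 0.3164, 0.0408]
tcp_rot: [0.003, -0.16, 0.987, -0.003]
force: [-0.4, 0.2, -1.1]
width: 0.01
```

```bash
python3 -m crank '[[[8,0,0.4,1.5,0],[8,0,0,0,0],[8,0,0,0,0]]]' 40
```

```text
time: 21.9
tool_pos: [0.3621, 0.3165, 0.0404]
tcp_rot: [0.003, -0.16, 0.987, -0.003]
force: [-1.7, -2.3, 11.3]
width: 0.0098
```

```bash
python3 -m crank '[[[13,0,0,-1,0],[26,0,0,0,0],[26,0,0,0,0],[26,0,0,0,0],[26,0,0,-15,0],[26,0,0,-35,0],[26,0,0,-45,0],[26,0,0,-50,0],[26,0,0,-20,0],[26,0,0,0,0],[26,0,0,0,0]]]' 40
python3 - <<'E'
from h import *
camera('wrist');T=tool(); print(T.round(4), get_state()['force'].round(3))
cv2.imwrite("pics/s18.png",camera('scene')[:,:,::-1])
crop('pics/s18.png','pics/s18b.png',370,490,230,330,6)
print((T[:3,:3].T@(np.array((.59,.2325,.17))-T[:3,3])).round(4))
E
```

```text
time: 23.0
tool_pos: [0.3612, 0.3168, 0.2051]
tcp_rot: [0.003, -0.159, 0.987, -0.003]
force: [0.4, -0.6, -0.4]
width: 0.026
[[-0.9491 -0.315   0.0052  0.3609]
 [-0.315   0.9491 -0.0062  0.3165]
 [-0.0029 -0.0075 -1.      0.2044]
 [ 0.      0.      0.      1.    ]] [-0.084 -0.273  0.02 ]
[-0.1909 -0.1516  0.0361]
```

View pics/s18b.png

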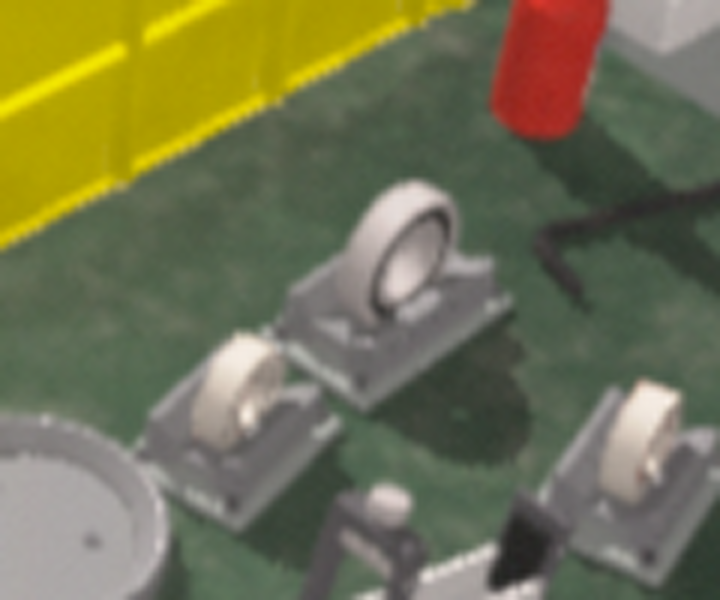

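```bash
python3 -m crank '[[[66,-38,-30,0,0],[66,-38,-30,0,0],[66,-38,-30,0,0],[66,-38,-30,0,0],[66,-39,-32,0,6],[66,0,0,15,6],[66,0,0,15,6],[66,0,0,0,0],[66,0,0,0,0],[66,0,0,0,0]]]' 60
python3 - <<'E'
from h import *
camera('wrist');T=tool(); print(T.round(4))
cv2.imwrite("pics/w19.png",camera('wrist')[:,:,::-1]); np.save('T19.npy',T)
crop('pics/w19.png','pics/w19a.png',220,420,130,380,2.4)
E
```

```text
time: 24.1
tool_pos: [0.5897, 0.234, 0.1773]
tcp_rot: [0.003, -0.005, 1.0, -0.002]
force: [-0.5, 1.3, -0.5]
width: 0.0661
[[-0.9999 -0.0087  0.0066  0.5899]
 [-0.0088  1.     -0.0039  0.234 ]
 [-0.0065 -0.004  -1.      0.1776]
 [ 0.      0.      0.      1.    ]]
```

View pics/w19a.png

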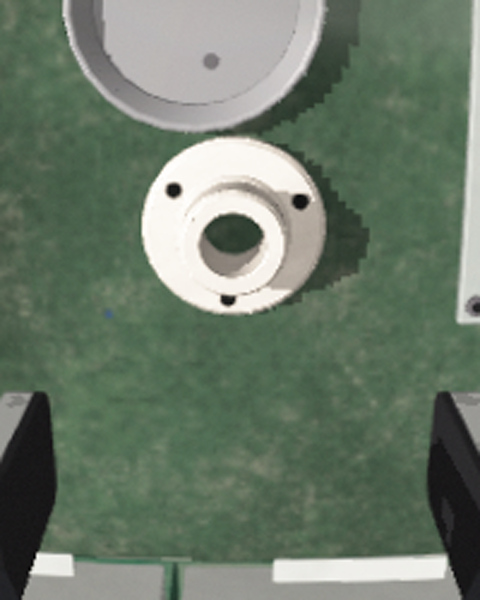

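View pics/w19.png

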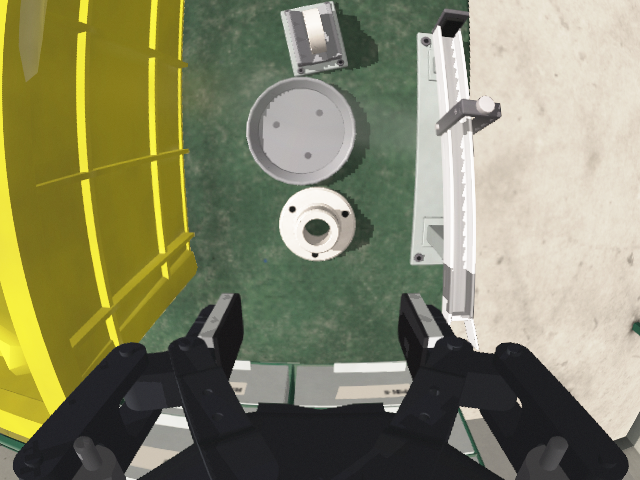

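Run:
```python
from h import *
T=np.load('T19.npy')
A=lambda u,v:(220+u/2.4,130+v/2.4)
P=np.array([onz('wrist',*A(*p),.012,T) for p in [(142,225),(326,225),(234,137),(234,314)]]);print(P.round(4).tolist(),P.mean(0), 'c',(P[2]+P[3])[:2]/2,(P[0]+P[1])[:2]/2)
Q=[onz('wrist',*p,.012,T) for p in [(247,131),(355,131),(301,77),(301,184)]];Q=np.array(Q);print(Q.round(4).tolist(),Q.mean(0))
h=np.array([(P[2]+P[3])[0]/2,(P[0]+P[1])[1]/2,.03]); print((T[:3,:3].T@(h-T[:3,3])).round(4))
```

```text
[[0.5943, 0.2005, 0.012], [0.5937, 0.2633, 0.012], [0.5637, 0.2317, 0.012], [0.6264, 0.2322, 0.012]] [0.59452181 0.23192213 0.012     ] c [0.59505122 0.23194228] [0.59399239 0.23190199]
[[0.5185, 0.1757, 0.012], [0.5185, 0.2606, 0.012], [0.4762, 0.2182, 0.012], [0.5613, 0.2185, 0.012]] [0.51862162 0.21823431 0.012     ]
[-0.0041 -0.0016  0.1476]
```

```bash
python3 -m crank '[[[66,-4,-1.8,40,0],[66,0,0,40,0],[66,0,0,35,0],[66,0,0,10,0],[66,0,0,0,0],[66,0,0,0,0],[66,0,0,0,0]]]' 60
python3 - <<'E'
from h import *
T=tool(); print(T.round(4))
cv2.imwrite("pics/w20.png",camera('wrist')[:,:,::-1])
crop('pics/w20.png','pics/w20a.png',170,470,180,440,2.4)
E
```

```text
time: 24.9
tool_pos: [0.596, 0.2321, 0.0544]
tcp_rot: [0.005, -0.003, 1.0, -0.001]
force: [0.7, 0.1, -0.1]
width: 0.0656
[[-0.9999 -0.0066  0.0094  0.596 ]
 [-0.0066  1.     -0.0023  0.2321]
 [-0.0094 -0.0024 -1.      0.0544]
 [ 0.      0.      0.      1.    ]]
```

View pics/w20a.png

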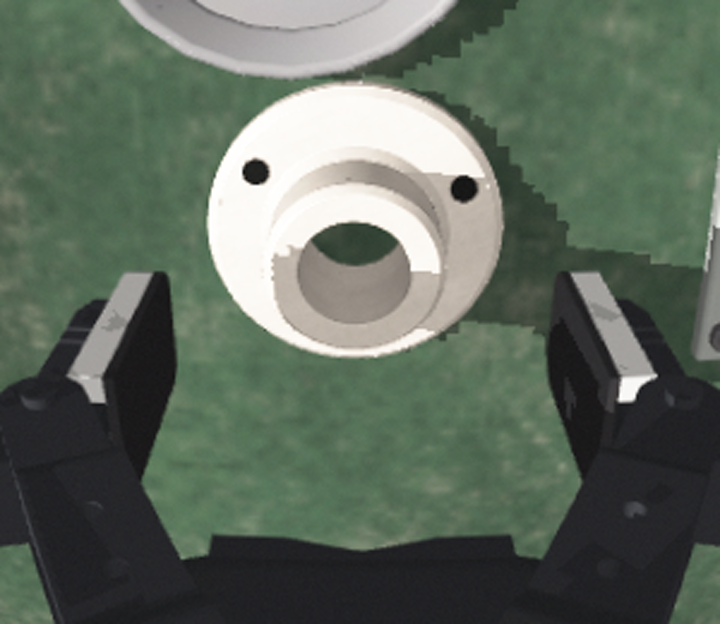

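```bash
python3 -m crank '[[[66,2,-0.3,14,0],[66,0,0,9,0],[60,0,0,4,0],[60,0,0,0,0],[60,0,0,0,0]]]' 60
python3 - <<'E'
from h import *
T=tool(); print(T.round(4))
cv2.imwrite("pics/w21.png",camera('wrist')[:,:,::-1])
crop('pics/w21.png','pics/w21a.png',170,470,180,440,2.4)
E
```

```text
time: 25.45
tool_pos: [0.5928, 0.2308, 0.025]
tcp_rot: [0.003, -0.003, 1.0, -0.002]
force: [0.2, -0.1, 0.0]
width: 0.0595
[[-1.     -0.0067  0.0058  0.5928]
 [-0.0067  1.     -0.0043  0.2308]
 [-0.0058 -0.0044 -1.      0.025 ]
 [ 0.      0.      0.      1.    ]]
```

View pics/w21a.png

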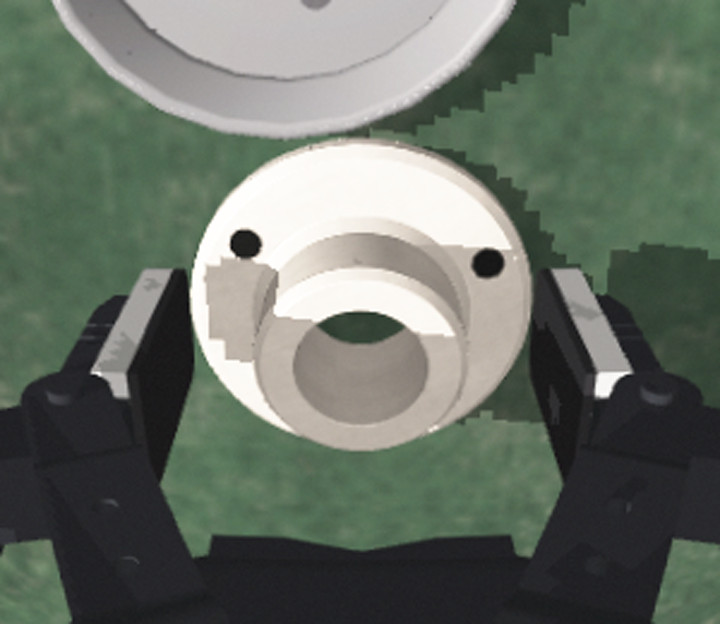

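```bash
python3 -m crank '[[[60,-1,0.8,-3.5,0],[32,0,0,0,0],[32,0,0,0,0],[32,0,0,0,0],[32,0,0,0,0],[32,0,0,0,0],[32,0,0,0,0],[32,0,0,0,0]]]' 70
python3 - <<'E'
from h import *
T=tool(); print(T.round(4))
cv2.imwrite("pics/w22.png",camera('wrist')[:,:,::-1])
crop('pics/w22.png','pics/w22a.png',170,470,180,440,2.4)
E
```

```text
time: 26.3
tool_pos: [0.5943, 0.2314, 0.0296]
tcp_rot: [0.004, -0.003, 1.0, -0.002]
force: [-1.1, -1.2, 6.0]
width: 0.0331
[[-1.     -0.0064  0.0071  0.5943]
 [-0.0064  1.     -0.0046  0.2314]
 [-0.0071 -0.0046 -1.      0.0296]
 [ 0.      0.      0.      1.    ]]
```

View pics/w22a.png

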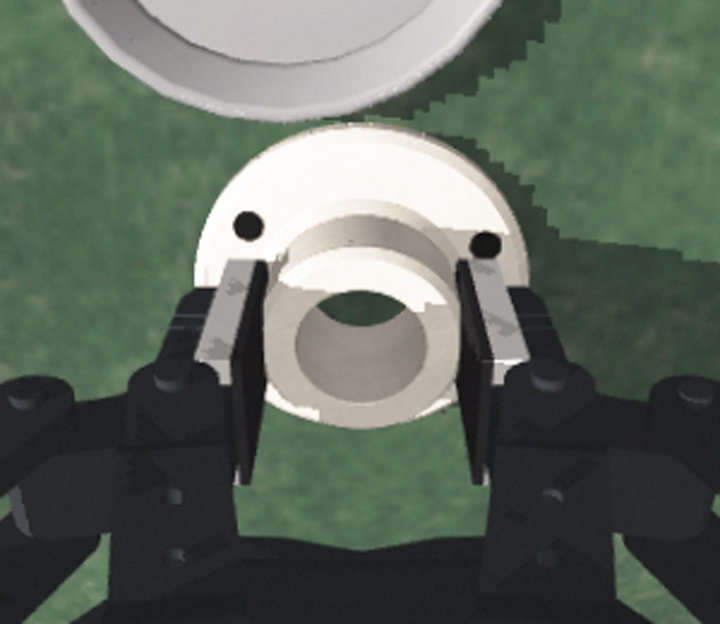

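```bash
python3 -m crank '[[[32,0,0,-4,0],[32,0,0,-8,0],[32,0,0,-15,0],[32,0,0,-15,0],[32,0,0,0,0],[32,0,0,0,0],[32,0,0,0,0]]]' 70
python3 - <<'E'
from h import *
T=tool(); print(T.round(4))
cv2.imwrite("pics/w23.png",camera('wrist')[:,:,::-1]); np.save('T23.npy',T)
crop('pics/w23.png','pics/w23a.png',170,470,80,380,2)
cv2.imwrite("pics/s23.png",camera('scene')[:,:,::-1])
crop('pics/s23.png','pics/s23b.png',300,420,250,370,5)
E
```

```text
time: 27.05
tool_pos: [0.5933, 0.2313, 0.0704]
tcp_rot: [0.003, -0.003, 1.0, -0.003]
force: [-0.0, 0.1, -2.8]
width: 0.0328
[[-1.     -0.0066  0.0055  0.5933]
 [-0.0066  1.     -0.005   0.2313]
 [-0.0055 -0.0051 -1.      0.0704]
 [ 0.      0.      0.      1.    ]]
```

View pics/w23a.png

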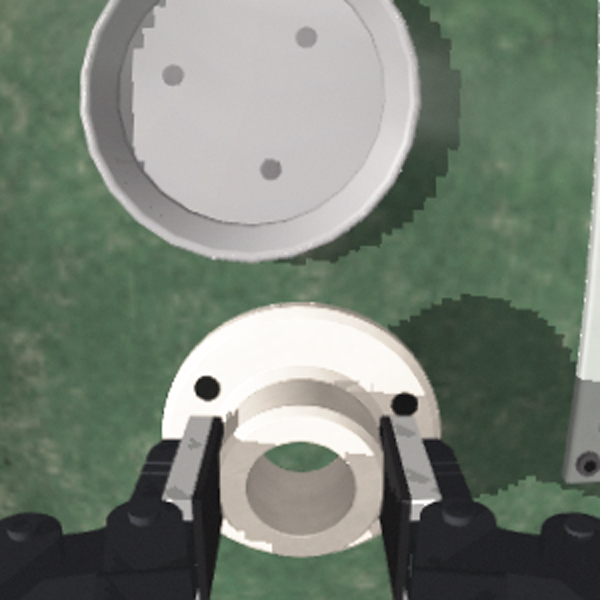

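View pics/s23b.png

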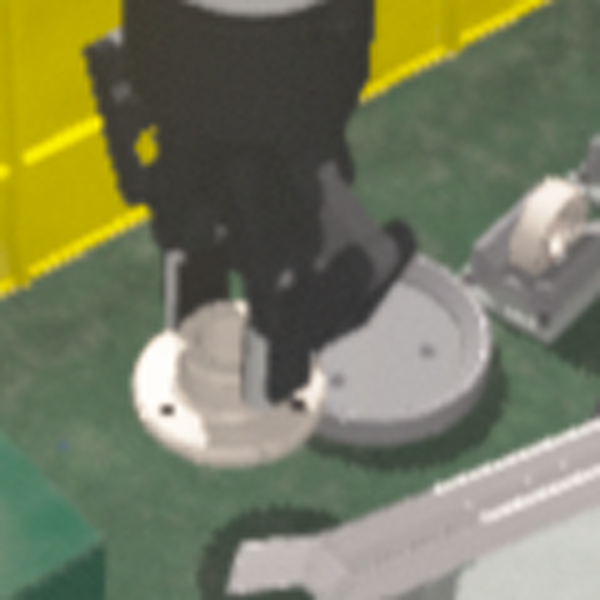

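Run:
```python
from h import *
T=np.load('T23.npy')
A=lambda u,v:(170+u/2,80+v/2)
f=lambda u,v,z:onz('wrist',*A(u,v),z,T)
z=.012+.0704-.0296
l,r,t=f(162,420,z),f(441,420,z),f(301,303,z)
print('hub y',(l+r)/2,'w',r[1]-l[1],'x',t[0]+.032, t)
l,r,b=f(80,100,.012),f(419,100,.012),f(250,261,.012)
print('nest y',(l+r)/2,'w',r[1]-l[1],'x',b[0]-.0435,b)
for p in [(172,75),(306,37),(270,169)]: print(f(*p,.004))
F=np.array([f(*p,.004) for p in [(172,75),(306,37),(270,169)]]); print(F.mean(0))
```

```text
hub y [0.58746427 0.23223049 0.0528    ] w 0.060843226158389496 x 0.5929606261220653 [0.56096063 0.23194352 0.0528    ]
nest y [0.51957378 0.21796709 0.012     ] w 0.08559724864997886 x 0.5181497844934445 [0.56164978 0.21862262 0.012     ]
[0.51367709 0.19786211 0.004     ]
[0.5040873  0.23253376 0.004     ]
[0.53871658 0.22342864 0.004     ]
[0.51882699 0.2179415  0.004     ]
```

```bash
python3 -m crank '[[[32,25,-4,0,0],[32,25,-4,0,0],[32,25,-4.5,0,0],[32,0,0,0,0],[32,0,0,0,0],[32,0,0,0,0]]]' 70
python3 - <<'E'
from h import *
camera('wrist')
T=tool(); print(T.round(4))
cv2.imwrite("pics/w24.png",camera('wrist')[:,:,::-1]); np.save('T24.npy',T)
crop('pics/w24.png','pics/w24a.png',170,470,180,440,2.4)
E
```

```text
time: 27.75
tool_pos: [0.5199, 0.219, 0.0702]
tcp_rot: [0.004, -0.003, 1.0, -0.002]
force: [0.3, -0.1, -2.1]
width: 0.0326
[[-1.     -0.0056  0.0072  0.5199]
 [-0.0057  1.     -0.0037  0.219 ]
 [-0.0072 -0.0037 -1.      0.0702]
 [ 0.      0.      0.      1.    ]]
```

View pics/w24a.png

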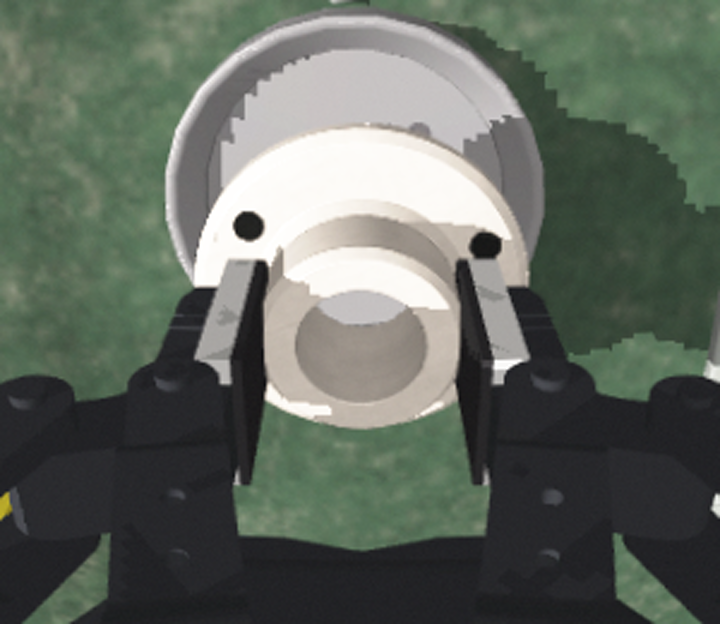

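Run:
```python
from h import *
T=np.load('T24.npy')
A=lambda u,v:(170+u/2.4,180+v/2.4)
f=lambda u,v,z:onz('wrist',*A(u,v),z,T)
z=.012+.0702-.0296
l,r,t=f(195,270,z),f(527,270,z),f(362,125,z)
print('hub y',(l+r)/2,'x',t[0]+.032)
l,r,t=f(165,190,.012),f(545,190,.012),f(350,11,.012)
print('nest y',(l+r)/2,'w',r[1]-l[1],'x',t[0]+.0435)
```

```text
hub y [0.51524862 0.21980576 0.0526    ] x 0.5197623032959827
nest y [0.51492805 0.21822887 0.012     ] w 0.08583574336555266 x 0.5181943253520062
```

```bash
python3 -m crank '[[[32,1.7,-1.1,10,0],[32,0,0,10,0],[32,0,0,6,0],[32,0,0,4,0],[32,0,0,2,0],[32,0,0,0,0],[32,0,0,0,0]]]' 70
```

```text
time: 28.55
tool_pos: [0.5173, 0.2176, 0.0384]
tcp_rot: [0.003, -0.003, 1.0, -0.002]
force: [0.4, 0.2, -2.5]
width: 0.0329
```

```bash
python3 -m crank '[[[32,-0.7,0.4,2,0],[32,0,0,1.5,0],[32,0,0,1,0],[32,0,0,0.5,0],[32,0,0,0,0],[32,0,0,0,0]]]' 70
```

```text
time: 29.15
tool_pos: [0.518, 0.2178, 0.0335]
tcp_rot: [0.003, -0.003, 1.0, -0.002]
force: [-1.2, -0.8, 1.5]
width: 0.033
```

```bash
python3 -m crank '[[[40,0,0,0,0],[54,0,0,0,0],[54,0,0,0,0],[54,0,0,0,0],[54,0,0,-15,0],[54,0,0,-35,0],[54,0,0,-45,0],[54,15,0,-50,0],[54,25,0,-30,0],[54,20,0,0,0],[54,0,0,0,0],[54,0,0,0,0]]]' 70
python3 - <<'E'
from h import *
for _ in range(4): camera('wrist')
T=tool(); print(T.round(4), get_state()['force'].round(2))
cv2.imwrite("pics/w25.png",camera('wrist')[:,:,::-1]); np.save('T25.npy',T)
crop('pics/w25.png','pics/w25a.png',200,450,60,360,2)
cv2.imwrite("pics/s25.png",camera('scene')[:,:,::-1])
crop('pics/s25.png','pics/s25b.png',320,500,230,380,4)
E
```

```text
time: 30.35
tool_pos: [0.4578, 0.218, 0.2065]
tcp_rot: [0.004, -0.003, 1.0, -0.002]
force: [0.3, 0.1, -1.0]
width: 0.0543
[[-1.     -0.0055  0.0057  0.4582]
 [-0.0055  1.     -0.0044  0.218 ]
 [-0.0057 -0.0045 -1.      0.2054]
 [ 0.      0.      0.      1.    ]] [-0.05  0.49  0.12]
```

View pics/w25a.png

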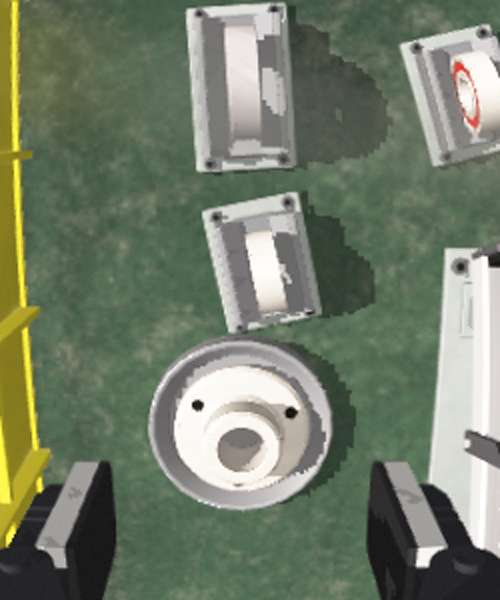

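View pics/s25b.png

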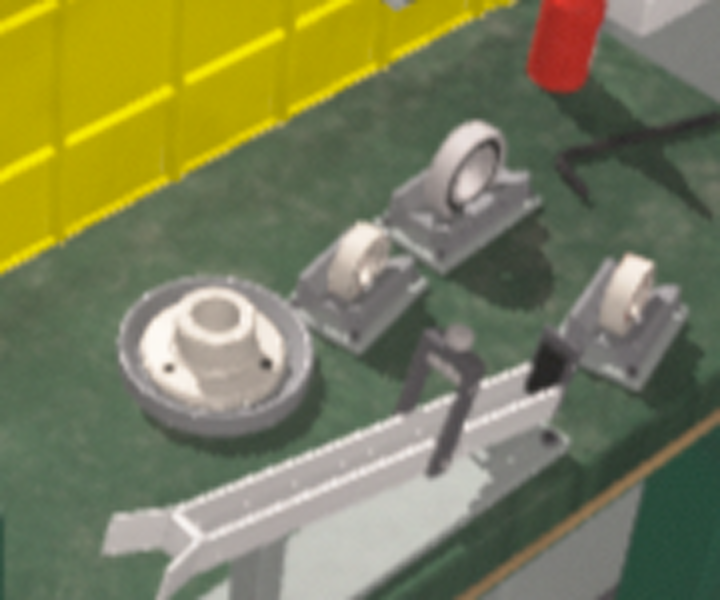

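Run:
```python
from h import *
T=np.load('T25.npy')
f=lambda u,v,z:onz('wrist',200+u/2,60+v/2,z,T)
for n,l,r,t,b,yc,xc,z in [('hub',174,312,366,488,427,243,.016),('nest',149,332,338,509,423,240,.012)]:
    L,R,t_,b_=f(l,yc,z),f(r,yc,z),f(xc,t,z),f(xc,b,z)
    print(n,((t_+b_)[0]/2).round(4),((L+R)[1]/2).round(4),(R[1]-L[1]).round(4),(b_[0]-t_[0]).round(4))
# bearings: centre-plane mid of visible upper rim, near/far ends at centre height
for n,c,h,R,(t,b) in [('L',(.363,.2178),.031,.0235,((242,26),(243,138))),('SA',(.4417,.2282),.024,.0175,((258,232),(268,308)))]:
    print(n,'px obs',t,b)
    yaw=np.radians(4 if n=='L' else 13.1);d=np.array([np.cos(yaw),np.sin(yaw),0])
    P=[proj('wrist',np.array([*c,h])+R*(np.cos(a)*d+np.array([0,0,np.sin(a)])),T) for a in np.linspace(0,np.pi,60)]
    P=(np.array(P)-[200,60])*2; print(P[P[:,1].argmin()].round(1),P[P[:,1].argmax()].round(1))
```

```text
hub 0.517 0.2194 0.0639 0.0613
nest 0.518 0.2182 0.0858 0.087
L px obs (242, 26) (243, 138)
[237.8  24.8] [245.3 140. ]
SA px obs (258, 232) (268, 308)
[256.  231.3] [273.8 311.7]
```

Run:
```python
from rig import *
print(get_state()['time'],finish_job())
```

```text
the job is handed in; nothing more can be done
30.65 None
```

The job is handed in at 30.65 s of robot time, against the 96 s limit. All four parts are in their holders; `finish_job()` gives no verdict, so this rests on my own checks.

- **What I did:** I lifted the large bearing out at the gate and stood it in the longer grey cradle. The two small bearings rolled down to the stop and went one into each short cradle. The hub lies flange down in the round nest.
- **Bearing checks:** The last wrist and scene pictures show all three bearings upright in their slots. For the large bearing and one small bearing, the visible ends lie within about 2 mm of where a seated one should appear. I checked the second small bearing, in the left-hand cradle, only by eye.
- **Hub check:** The hub measures about 1.5 mm from the nest's centre, and the limit is 6 mm. I judged flatness by eye, and from the hub not tilting in the grip.
- **Clear of the work:** At the end the gripper hung free, with its TCP about 0.2 m above the bench and the force reading near zero.
- **What went wrong:** My first grip on the large bearing closed on the gate bridge at 22.8 mm (about 7 N measured). I opened, moved 6 mm uphill and gripped it properly.
- **What disagreed:** The finger opening read about 33 mm on the hub's 36 mm neck, but the hub lifted without slipping.

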